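# Pack the vessel flanges in their rack and lock them with the pin from the accessory box

## Task

Pack away the hat-shaped steel flanges: stack all of them, as they stand (some brim down, some brim up), in one straight pile on the round seat of the rack, alternately brim up and brim down, so that crown always meets crown and brim meets brim. Slide the loose cover of the grey accessory box fully across to the other half of the box, lift out the locking pin (steel shaft with a square black head) from whichever of the three pockets holds it, and, once the pile is complete, push it from outside through both eyes of the rack until its head is up to the plate and its end reaches over the pile. Finish with the cover slid fully back over the pockets; do not disturb the glassware and other things standing about.

Things in the scene. Friction and masses are not known exactly. Their poses are not given: they have to be found in the camera images.
- up1_mid (a point): hat-shaped steel flange standing brim down (may be absent): brim 60 mm across and 6 mm thick at the bottom, crown 36 mm across and 24 mm tall above it, 30 mm tall in all, 180 g; point at its centre, 15 mm above its underside, z up
- up2_mid (a point): hat-shaped steel flange standing brim down (may be absent): brim 60 mm across and 6 mm thick at the bottom, crown 36 mm across and 24 mm tall above it, 30 mm tall in all, 180 g; point at its centre, 15 mm above its underside, z up
- up3_mid (a point): hat-shaped steel flange standing brim down (may be absent): brim 60 mm across and 6 mm thick at the bottom, crown 36 mm across and 24 mm tall above it, 30 mm tall in all, 180 g; point at its centre, 15 mm above its underside, z up
- down1_mid (a point): hat-shaped steel flange standing brim up: crown 36 mm across and 24 mm tall below, brim 60 mm across and 6 mm thick on top, 30 mm tall in all, 180 g; point at its centre, 15 mm above its underside, z up
- down2_mid (a point): hat-shaped steel flange standing brim up: crown 36 mm across and 24 mm tall below, brim 60 mm across and 6 mm thick on top, 30 mm tall in all, 180 g; point at its centre, 15 mm above its underside, z up
- rack_seat (a point): centre of the dark round seat (64 mm across) on the grey base of the fixed rack, 10 mm above the table. Base 80 mm along the rack's x, -40 to +120 mm along its y. Two upright aluminium plates, 44 mm wide, 6 mm thick, 202 mm tall, stand across the rack's y axis, centred 65 and 105 mm from the seat on its +y side. z up, axes parallel to the rack's
- rack_eye (a point): centre of the outer eye, on the outer face of the rack's outer plate, 108 mm to the +y side of the seat's centre and 180 mm above the table: a square hole 20 mm wide and high; the inner plate has the same hole in line, 40 mm further in. Axes parallel to the rack's; the pin goes in along -y, towards the pile
- box_deck (a point): centre of the fixed grey accessory box, 44 mm above the table, level with the two ledges along its sides on which the cover lies. Box 340 mm along its x, 220 mm along its y; walls all round rise 12 mm above the ledges. The half at -x (nearer the robot) has three pockets, the half at +x is a closed flat deck. z up
- box_well (a point): pockets: three grooves along the box's y, 16 mm wide, 20 mm deep, at x = -42, 0 and +42 mm from this point, y = -157 to -36 mm; they open into one well across all three (y -36 to +33 mm, floor 24 mm below this point) with finger room round the pin's head. This point: where the head's centre lies if the pin is in the middle pocket, 28 mm above the table. Axes as box_deck
- cover_handle (a point): centre of the cover's handle, a black bar 14 mm (x) x 60 mm (y) x 26 mm tall on a loose white plastic plate 160 x 204 x 5 mm, 220 g, underside 19 mm below this point. It lies between the guides, 4 mm free each side, and slides along the box's x. Handle at -86 to -76 mm along the box's x from box_deck when closed, +76 to +86 mm when fully open; end walls stop it at -86 and +86 mm
- pin_head (a point): centre of the square black head (24 x 24 mm, 45 mm long) of the locking pin, 150 g; in a pocket the pin lies level, head in the well, this point 28 mm above the table. The steel shaft, 12 mm in diameter, 135 mm long, runs from the head along the pin's -y; x across, z up
- pin_tip (a point): far end of the pin's shaft, on its axis, 157.5 mm from pin_head along the pin's -y
- brown_bottle: bystander: amber glass jar with a black cap, 60 mm across, 120 mm tall; origin at the centre of its underside
- beaker: bystander: open glass beaker, about 64 mm across, 75 mm tall; origin at the centre of its underside
- petri: bystander: low clear round dish, 44 mm across, 14 mm tall; origin at the centre of its underside
- weight: bystander: brass cylinder weight, 32 mm across, 30 mm tall; origin at the centre of its underside
Mind the look-alikes: they are no part of the job. Leave any brown look-alike of the part that bears up1_mid alone.

How it is judged:
On the way, in this order (a step that is already met when the one before it is completed fails the run):
1. the cover is slid across to the deck half, all pockets open (handle more than 65 mm past the middle of the box) (x of cover_handle in the frame of box_deck above 0.065 m and z of cover_handle in the frame of box_deck below 0.03 m), for 0.2 s.
2. the pin is lifted out of its pocket, its head more than 80 mm above the table (height (world z) of pin_head above 0.08 m), for 0.2 s.
3. all flanges are stacked alternately on the seat and the pin is through both eyes ((((z of up1_mid in the frame of rack_seat between 0.008 and 0.022 m or z of up1_mid in the frame of rack_seat between 0.068 and 0.082 m or z of up1_mid in the frame of rack_seat between 0.128 and 0.142 m) and (z of up2_mid in the frame of rack_seat between 0.008 and 0.022 m or z of up2_mid in the frame of rack_seat between 0.068 and 0.082 m or z of up2_mid in the frame of rack_seat between 0.128 and 0.142 m) and (z of up3_mid in the frame of rack_seat between 0.008 and 0.022 m or z of up3_mid in the frame of rack_seat between 0.068 and 0.082 m or z of up3_mid in the frame of rack_seat between 0.128 and 0.142 m) and (z of down1_mid in the frame of rack_seat between 0.038 and 0.052 m or z of down1_mid in the frame of rack_seat between 0.098 and 0.112 m) and (z of down2_mid in the frame of rack_seat between 0.038 and 0.052 m or z of down2_mid in the frame of rack_seat between 0.098 and 0.112 m)) or ((z of up1_mid in the frame of rack_seat between 0.038 and 0.052 m or z of up1_mid in the frame of rack_seat between 0.098 and 0.112 m) and (z of up2_mid in the frame of rack_seat between 0.038 and 0.052 m or z of up2_mid in the frame of rack_seat between 0.098 and 0.112 m) and (z of up3_mid in the frame of rack_seat between 0.038 and 0.052 m or z of up3_mid in the frame of rack_seat between 0.098 and 0.112 m) and (z of down1_mid in the frame of rack_seat between 0.008 and 0.022 m or z of down1_mid in the frame of rack_seat between 0.068 and 0.082 m) and (z of down2_mid in the frame of rack_seat between 0.008 and 0.022 m or z of down2_mid in the frame of rack_seat between 0.068 and 0.082 m))) and horizontal distance between each of up1_mid, up2_mid, up3_mid, down1_mid, down2_mid and rack_seat below 0.015 m and angle between each of up1_mid, up2_mid, up3_mid, down1_mid, down2_mid's own z axis and vertical below 0.12 rad and y of pin_tip in the frame of rack_eye below -0.108 m and x of pin_tip in the frame of rack_eye between -0.025 and 0.025 m and z of pin_tip in the frame of rack_eye between -0.03 and 0.03 m and y of pin_head in the frame of rack_eye above 0 m and z of pin_head in the frame of rack_eye between -0.02 and 0.02 m), for 0.2 s.
At the end, for the whole second after the job is handed in: All flanges level in one alternating pile, each within 15 mm of the seat's centre; pin through both eyes, its tip 108 mm or more in from the outer eye; cover back flat over the pockets (handle 68 mm or more to the pocket side of the box's middle); all at rest (all of step 3 and x of cover_handle in the frame of box_deck below -0.068 m and z of cover_handle in the frame of box_deck below 0.027 m and angle between cover_handle's own z axis and vertical below 0.05 rad and linear speed of each of pin, cover, up1, up2, up3, down1, down2 below 0.02 m/s); the robot touches nothing.
It fails at once if the amber jar is shoved more than 30 mm or tipped over (distance of brown_bottle from where it was at the start of the episode above 0.03 m or angle between brown_bottle's own z axis and vertical above 0.5 rad).
It fails at once if the beaker is shoved more than 30 mm or tipped over (distance of beaker from where it was at the start of the episode above 0.03 m or angle between beaker's own z axis and vertical above 0.5 rad).
It fails at once if the clear dish is shoved more than 30 mm or tipped over (distance of petri from where it was at the start of the episode above 0.03 m or angle between petri's own z axis and vertical above 0.5 rad).
It fails at once if the brass weight is shoved more than 30 mm or tipped over (distance of weight from where it was at the start of the episode above 0.03 m or angle between weight's own z axis and vertical above 0.5 rad).
Of bar, rod only 1 to 2 are there at a start; the rules pass over those that are not, and their reading is None.
Of up1, up2, up3 only 1 to 3 are there at a start; the rules pass over those that are not, and their reading is None.
At some moment in a run one of cover may be knocked a few centimetres aside while the robot is not near it.
It also fails if it takes over 210 s, if anything falls off the work surface, if the arm or the gripper's body presses on something with over 40 N, if the wrist force passes 120 N, or if a joint passes its speed limit or range.

## Robot

A 6-joint arm with a two-finger parallel gripper is mounted at the origin on the work surface. World frame = base frame: x ahead of the robot, y to its left, z up, the work surface at z = 0. Lengths are in m, angles in rad, forces in N, time in s.
With the tool pointing down it reaches from about 0.35 to 0.85 m from the base axis. Payload 8.1 kg.
Tool frame: the origin (TCP) lies at the very end of the fingers, on their centre line; the grasp point (between the pads) lies 19 mm behind it (r.pinch_z is the distance from the TCP to the grasp point, in m); z points along the fingers, y is the line along which they close (so a half turn about z gives the same grasp; the last joint's range is limited). The gripper opens to 93 mm and grips with 3 to 60 N. Pads are 15 mm wide; open, the fingers measure 128 mm over their backs; the gripper's body (75 mm by 188 mm) begins 65 mm behind the grasp point.
Start: joints at [1.08, 0.13, 1.488, -0, 1.523, -0.085], TCP at [0.237, 0.551, 0.219] pointing down, gripper open.
Joint ranges: [-2.96, 2.96], [-0.89, 2.26], [0.02, 2.5], [-1.34, 4.48], [0, 2.73], [-2.66, 2.66]. Speed limits (rad/s): [2.39, 2.39, 2.79, 3.14, 3.14, 3.14].

## Interface

Orientations are given as a unit quaternion [x, y, z, w].
In Python, from station import r, eyes, ticket, spotter gives the robot as it stands.
- The arm moves only by the tool servo_tool, never from a script. Its argument "deltas" is a list of rows, each an object of numbers: "tx", "ty", "tz": the shift along the tool's x, y, z in units of 25 mm (1.0 is 25 mm); "wx", "wy", "wz": the turn, a rotation vector about the tool's x, y, z in units of 6 degrees (1.0 is 6 degrees); "gripper": the finger opening in mm, from 0 to 93. A call has 1 to 12 rows; each row is the pose to reach, as a shift and turn from the pose commanded when the call began, along the tool's axes at that moment; what a row does not reach only later rows make up. A row lasts 1/12 s, in which the tool goes at most 41.7 mm and 7.16 degrees, less where a joint would pass 70% of its speed; a pose out of reach is approached as far as the arm can. A call with a gripper value outside its range is refused whole. The fingers move at their own pace and stop on an object; "squeeze" is the grip in N (left out, the last holds). Time passes only in rows, so rows that repeat a pose let the fingers close. It gives the time, the measured TCP pose, the force, the opening and the grip force at its end, in the units of the state.
- r.read_state(): the state, without advancing time (a new reading comes with each control period).
- eyes.grab_frame(name): name is "side" or "top"; returns a dict with "color" (480x640x3 uint8, blue, green, red), "intrinsics" (3x3 intrinsics, pixels), "k1" (the pictures are not rectified: a ray, as slopes to the right and down, at radius r is drawn at 1 + k1 r^2 times it, then the intrinsics apply), "T" (4x4, takes a point from camera to world coordinates). Camera axes: x right, y down, z forward; pixel columns grow to the right and rows downward; lengths in m; the calibration is good to about 2 mm. A picture is of the moment at which its call begins. There is no depth.
- ticket.hand_in(): hands the job in; it is judged then, once.
Trained networks look in a picture, given as the dict that the camera call returned (one of the last four; its "shot" number tells which), for a name from the list of things; names that differ only in an ending like _2 or _b are one class to them, and where a whole thing is asked for, a point or a joint stands for the part that bears it (a point fixed in the world has none). Each returns a list of dicts, best first, with "conf" (0 to 1); they miss things now and then, are a little off and sometimes report something else, mostly with a low value. They report only what shows in the picture. A call takes as long as a camera call. They do not tell look-alikes from the thing itself.
- spotter.find_in(picture, label): "bbox" ([left, top, right, bottom] in pixels, round what is visible of it).
- spotter.silhouettes(picture, label): "mask" (480x640 bool, what is visible of it) and "bbox" ([left, top, right, bottom] in pixels, round what is visible of it).
The state is a dict: "clock": time; "joints": joint angles; "dq": joint speeds; "effort": joint torques, N m; "tcp_pos": TCP position; "tcp_rot": TCP orientation; "wrist_force": force on the tool from outside, world axes, zero at the start; "moment": the same for the moment, N m; "finger_gap": opening from 0.0 (shut) to 1.0 (fully open); "grip_force": force on a finger pad.
Only numpy, scipy, OpenCV 4.12 (cv2) and the standard library are available. Lean on these libraries where they do the work, as an engineer would, in place of code of your own. Each camera call takes 0.05 s, during which the arm holds its last target. There are 200 camera calls.

## Working session

There is one attempt and no reset: what is moved stays moved. The work goes in short steps, Python scripts to look and compute and a tool call to move; the robot and the scene stay as the last step left them, time stands still between calls to the robot, and variables do not carry over. Pictures are saved under pics/ and viewed, at most 16 in all, crops included, and the job is handed in when it is done.

Besides the shell and the picture viewer there is one more tool, called as name(argument=value, ...) on one line, values as JSON. servo_tool: Moves the arm, as the interface text tells. Its arguments: {"type":"object","properties":{"deltas":{"type":"array"},"squeeze":{"type":"number"}},"required":["deltas"]}

```bash
mkdir -p pics; ls; cat > h.py <<'E'
import numpy as np, cv2
from station import r, eyes, ticket, spotter
def pix2ray(f,u,v):
    K=f["intrinsics"];x=(u-K[0,2])/K[0,0];y=(v-K[1,2])/K[1,1]
    rd=np.hypot(x,y);q=rd
    for _ in range(30): q=rd/(1+f["k1"]*q*q)
    s=q/rd if rd>0 else 1
    d=f["T"][:3,:3]@np.array([x*s,y*s,1]);return f["T"][:3,3],d
def atz(f,u,v,z):
    o,d=pix2ray(f,u,v);return o+d*(z-o[2])/d[2]
def proj(f,p):
    T=f["T"];c=T[:3,:3].T@(np.array(p)-T[:3,3]);x,y=c[:2]/c[2]
    s=1+f["k1"]*(x*x+y*y);K=f["intrinsics"]
    return np.array([K[0,0]*x*s+K[0,2],K[1,1]*y*s+K[1,2]])
E
python3 - <<'E'
from h import *
s=r.read_state();print({k:np.round(v,3) for k,v in s.items()})
for n in("top","side"):
    f=eyes.grab_frame(n);cv2.imwrite(f"pics/{n}0.png",f["color"]);print(n,f["T"].round(3),f["k1"],f["intrinsics"].round(1))
    for l in ["up1_mid","down1_mid","pin_head","cover_handle","brown_bottle","beaker","petri","weight"]:
        for d in spotter.find_in(f,l): print(l,np.round(d["bbox"]),round(d["conf"],2))
E
```

```text
pics
{'clock': np.float64(0.0), 'joints': array([ 1.08 ,  0.131,  1.489, -0.   ,  1.523, -0.085]), 'dq': array([ 0.001,  0.   ,  0.   , -0.001, -0.001,  0.001]), 'effort': array([-1.0000e-03, -5.5989e+01, -4.9174e+01,  7.6000e-02,  3.6000e-02,
       -0.0000e+00]), 'tcp_pos': array([0.237, 0.551, 0.218]), 'tcp_rot': array([ 0.202,  0.979, -0.001, -0.   ]), 'wrist_force': array([ 0.145, -0.077, -0.109]), 'moment': array([ 0.   , -0.011,  0.029]), 'grip_force': np.float64(0.0), 'finger_gap': np.float64(1.002)}
top [[-2.400e-02 -9.860e-01  1.660e-01  3.740e-01]
 [-1.000e+00  2.300e-02 -5.000e-03 -1.200e-02]
 [ 1.000e-03 -1.660e-01 -9.860e-01  1.159e+00]
 [ 0.000e+00  0.000e+00  0.000e+00  1.000e+00]] -0.02639794161255768 [[485.3   0.  325.6]
 [  0.  485.3 239.5]
 [  0.    0.    1. ]]
up1_mid [348. 153. 372. 178.] 0.63
up1_mid [339. 194. 361. 221.] 0.57
down1_mid [270. 278. 294. 302.] 0.9
cover_handle [162. 245. 250. 320.] 0.59
cover_handle [474. 328. 507. 352.] 0.17
brown_bottle [434. 153. 469. 191.] 0.67
beaker [473. 325. 509. 355.] 0.66
beaker [374. 260. 446. 305.] 0.33
petri [323. 247. 342. 265.] 0.66
weight [326. 158. 339. 176.] 0.53
weight [162. 247. 249. 321.] 0.21
side [[ 0.895 -0.29   0.34   0.172]
 [-0.447 -0.584  0.678 -0.764]
 [ 0.002 -0.759 -0.652  0.848]
 [ 0.     0.     0.     1.   ]] -0.10965520459701994 [[462.1   0.  319.9]
 [  0.  462.1 238.8]
 [  0.    0.    1. ]]
up1_mid [396. 260. 420. 283.] 0.94
up1_mid [357. 265. 375. 287.] 0.72
up1_mid [286. 399. 324. 448.] 0.63
up1_mid [211. 168. 348. 254.] 0.18
down1_mid [260. 254. 280. 271.] 0.59
cover_handle [213. 187. 291. 240.] 0.6
brown_bottle [430. 299. 472. 348.] 0.56
beaker [284. 400. 322. 448.] 0.65
petri [390. 312. 414. 334.] 0.38
weight [381. 245. 394. 260.] 0.49
```

View pics/top0.png

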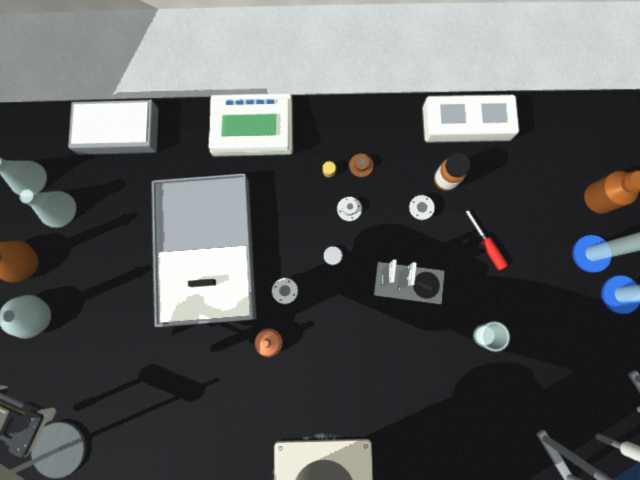

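View pics/side0.png

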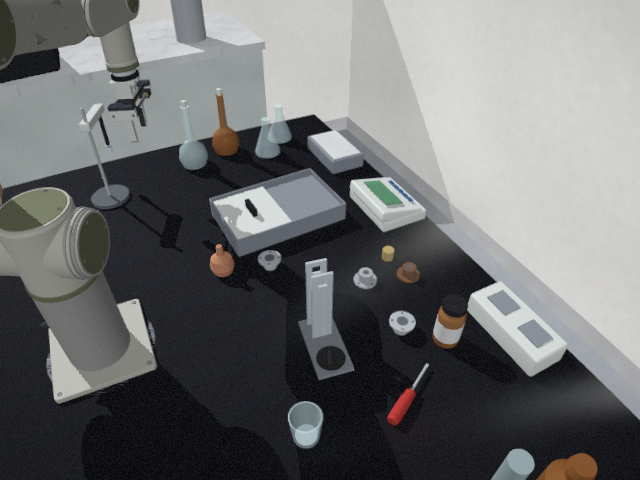

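Top: steel flanges at about (349,208), (421,207) and (285,291). The brown look-alike is at (361,165), the box at (200,250) with its handle at (202,283), the rack seat at (427,285) and its plates at (392,270) and (411,273). Side: the flanges show at (366,277), (402,322) and (269,260). The orange flask at (222,262) and the weight at (388,253) are not flanges. I'll check this choice in close crops.

```bash
python3 - <<'E'
from h import *
t=cv2.imread("pics/top0.png");s=cv2.imread("pics/side0.png")
R=lambda im,a,b,c,d,k: cv2.resize(im[b:d,a:c],None,fx=k,fy=k,interpolation=cv2.INTER_CUBIC)
A=R(t,265,180,465,310,4)
cv2.imwrite("pics/c1.png",A)
B=R(s,245,235,445,385,4);cv2.imwrite("pics/c2.png",B)
E
```

```text
(no output)
```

View pics/c1.png

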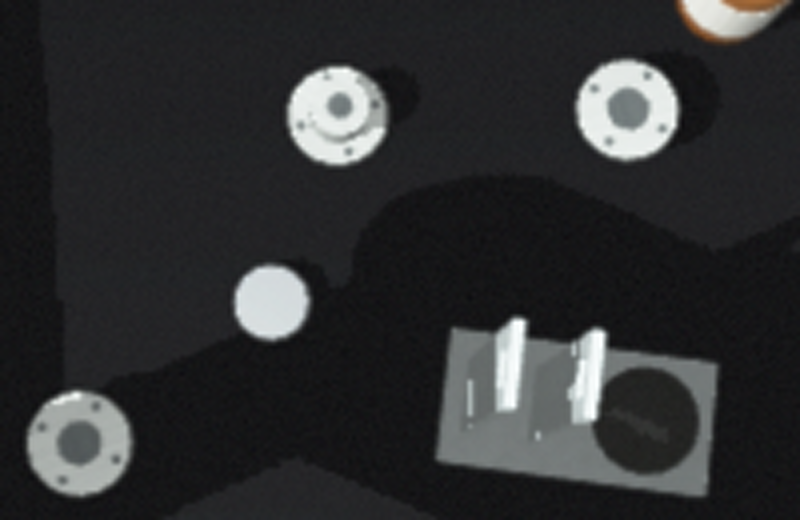

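View pics/c2.png

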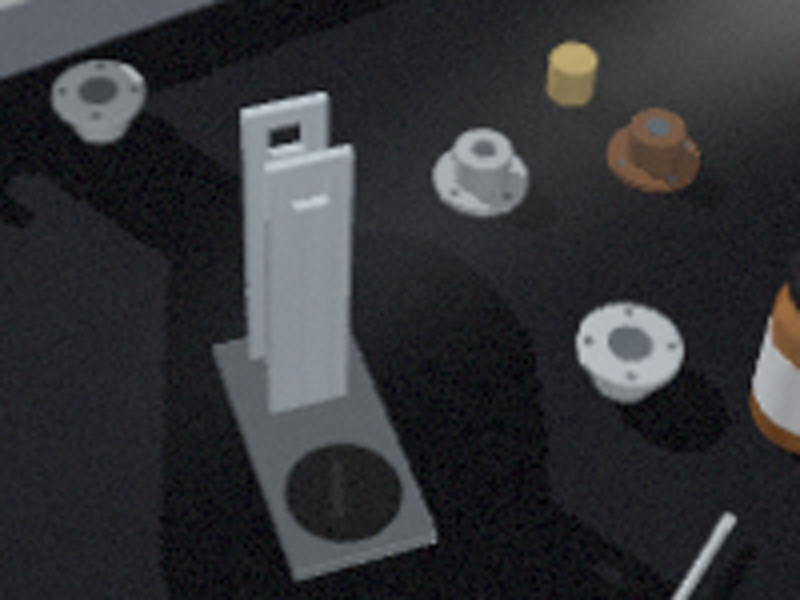

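Crops: brim-up flanges are at (628,110) and (80,443) of c1, and the steel brim-down one at (337,116). All are light steel. The brown look-alike, at (655,150) in c2, is to be left alone. The grey disc at (271,302) in c1 is the petri dish. That makes the pile down, up, down. Next I fit the rack pose and view the box.

```bash
python3 - <<'E'
from h import *
from scipy.optimize import least_squares
F={n:eyes.grab_frame(n) for n in("top","side")}
ct=lambda u,v:(265+(u+.5)/4-.5,180+(v+.5)/4-.5); cs=lambda u,v:(245+(u+.5)/4-.5,235+(v+.5)/4-.5)
pts=[("top",ct(451,327),(.04,.12,0)),("top",ct(718,363),(.04,-.04,0)),("top",ct(707,496),(-.04,-.04,0)),("top",ct(437,461),(-.04,.12,0)),("top",ct(646,420),(0,0,0)),
("side",cs(214,346),(-.04,.12,0)),("side",cs(297,577),(-.04,-.04,0)),("side",cs(436,535),(.04,-.04,0)),("side",cs(344,492),(0,0,0))]
def W(q,p): c,s=np.cos(q[2]),np.sin(q[2]);return [q[0]+c*p[0]-s*p[1],q[1]+s*p[0]+c*p[1],.01+p[2]]
f=lambda q:np.ravel([proj(F[n],W(q,p))-np.array(uv) for n,uv,p in pts])
q=least_squares(f,[.3,-.2,0]).x;print("rack",q.round(4),f(q).reshape(-1,2).round(2).tolist())
for nm,a,b,z in(("Dr",ct(628,110),cs(630,344),.03),("Dl",ct(79.5,443),cs(98,97),.03),("U",ct(337,116),cs(481,174),.006)):
    print(nm,atz(F["top"],*a,z).round(4),atz(F["side"],*b,z).round(4))
for n,a,b,c,d in(("top",145,165,265,335),("side",200,165,360,260)):
    cv2.imwrite(f"pics/b_{n}.png",cv2.resize(F[n]["color"][b:d,a:c],None,fx=3.5 if n=="top" else 5,fy=3.5 if n=="top" else 5,interpolation=cv2.INTER_CUBIC))
for l,z in(("brown_bottle",.12),("beaker",.075),("petri",.014),("weight",.03)):
    for d in spotter.find_in(F["top"],l)[:1]: b=d["bbox"];print(l,atz(F["top"],(b[0]+b[2])/2,(b[1]+b[3])/2,z/2).round(3))
E
```

```text
rack [ 0.4537 -0.2542 -0.1549] [[0.62, 0.09], [0.6, -0.19], [0.25, 0.13], [0.28, 0.02], [0.28, 0.06], [-0.64, -0.56], [-0.58, -1.04], [0.76, -0.52], [-0.2, 0.01]]
Dr [ 0.6374 -0.2493  0.03  ] [ 0.6381 -0.251   0.03  ]
Dl [0.447 0.08  0.03 ] [0.4451 0.0735 0.03  ]
U [ 0.6433 -0.0767  0.006 ] [ 0.6448 -0.0772  0.006 ]
brown_bottle [ 0.714 -0.321  0.06 ]
beaker [ 0.324 -0.385  0.038]
petri [ 0.529 -0.037  0.007]
weight [ 0.746 -0.034  0.015]
```

View pics/b_top.png

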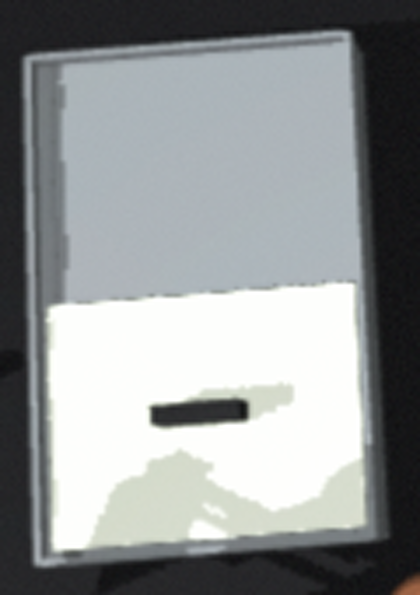

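View pics/b_side.png

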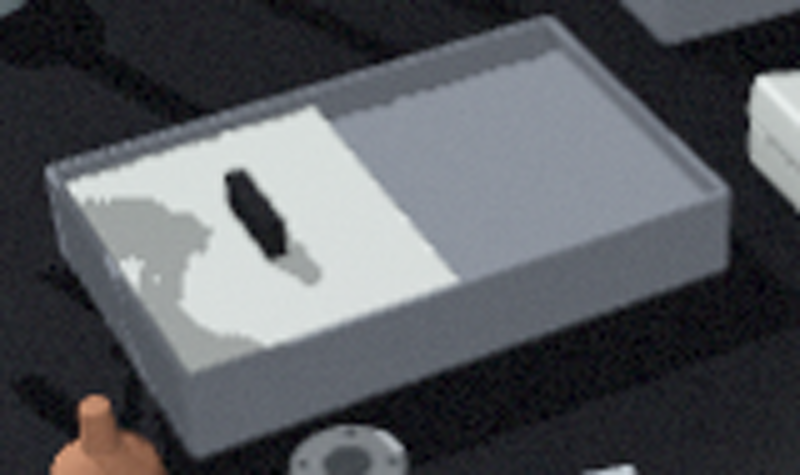

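Box rim corners in b_top are about (24,57), (351,32), (37,566) and (375,541), with the handle top at about (199,410). In b_side the rim corners are (47,170), (188,376), (729,190) and (548,17). Now I fit the box pose.

```bash
python3 - <<'E'
from h import *
from scipy.optimize import least_squares
F={n:eyes.grab_frame(n) for n in("top","side")}
ct=lambda u,v:(145+(u+.5)/3.5-.5,165+(v+.5)/3.5-.5); cs=lambda u,v:(200+(u+.5)/5-.5,165+(v+.5)/5-.5)
z=.012
pts=[("top",ct(24,57),(.17,.11,z)),("top",ct(351,32),(.17,-.11,z)),("top",ct(37,566),(-.17,.11,z)),("top",ct(388,540),(-.17,-.11,-.044)),
("side",cs(47,170),(-.17,.11,z)),("side",cs(188,376),(-.17,-.11,z)),("side",cs(729,190),(.17,-.11,z)),("side",cs(548,17),(.17,.11,z)),("side",cs(200,460),(-.17,-.11,-.044)),("side",cs(727,270),(.17,-.11,-.044))]
def W(q,p): c,s=np.cos(q[2]),np.sin(q[2]);return [q[0]+c*p[0]-s*p[1],q[1]+s*p[0]+c*p[1],.044+p[2]]
f=lambda q:np.ravel([proj(F[n],W(q,p))-np.array(uv) for n,uv,p in pts])
q=least_squares(f,[.5,.2,0],loss="soft_l1").x;print("box",q.round(4),f(q).reshape(-1,2).round(2).tolist())
c,s=np.cos(q[2]),np.sin(q[2])
im=F["top"]["color"];g=im[270:300,180:225].max(2)<70;v,u=np.nonzero(g);print("dark",u.min()+180,u.max()+180,v.min()+270,v.max()+270)
hp=atz(F["top"],u.mean()+180,v.mean()+270,.071);d=hp[:2]-q[:2];print("handle",hp.round(4),"in box",(c*d[0]+s*d[1]).round(4),(-s*d[0]+c*d[1]).round(4))
# flange masks
for n in F:
    for l in("down1_mid","up1_mid"):
        for m in spotter.silhouettes(F[n],l):
            b=m["bbox"];mm=m["mask"];print(n,l,round(m["conf"],2),np.round(b,1),mm.sum())
print("Dl top in side",proj(F["side"],[.447,.08,.03]),"Dr",proj(F["side"],[.6374,-.2493,.03]))
E
```

```text
box [0.5475 0.2694 0.0576] [[0.26, -0.44], [-0.27, -0.73], [-0.12, -0.08], [0.76, -0.35], [-0.81, -0.22], [-1.14, 1.03], [0.4, 0.11], [-0.02, -0.46], [-1.12, -0.11], [0.09, -0.66]]
dark 189 215 280 285
handle [0.4661 0.2618 0.071 ] in box -0.0816 -0.003
top down1_mid 0.75 [271.6 279.7 296.9 301.7] 523
top down1_mid 0.68 [373.1 260.1 445.2 304.1] 2339
top up1_mid 0.65 [337.9 197.6 360.8 222.5] 449
top up1_mid 0.62 [346.2 155.6 371.5 175. ] 428
side down1_mid 0.71 [261.2 251.7 279.5 268.2] 296
side down1_mid 0.29 [356.1 268.3 378.1 288.7] 349
side up1_mid 0.9 [354.4 267.3 375.3 287.2] 399
side up1_mid 0.65 [394.5 258.2 418.2 283.7] 394
Dl top in side [268.88712683 257.10550524] Dr [401.47209253 320.21990227]
```

Box at (0.5475,0.2694) with yaw 3.3°, handle at (0.466,0.262). The rack is at (0.4537,-0.2542) with yaw -8.9°. Next comes a planner that prints rows in tool units, then the reach for the handle.

```bash
cat >> h.py <<'E'
from scipy.spatial.transform import Rotation as Ro
BOX=np.array([.5475,.2694,.0576]);RACK=np.array([.4537,-.2542,-.1549])
def fr(q,x,y): c,s=np.cos(q[2]),np.sin(q[2]);return q[0]+c*x-s*y,q[1]+s*x+c*y
def plan(*wps):
    s=r.read_state();R0=Ro.from_quat(s["tcp_rot"]);p0=np.array(s["tcp_pos"]);pp,pR=p0,R0
    for x,y,z,yaw in wps:
        a=np.radians(yaw);ty=np.array([np.cos(a),np.sin(a),0]);tz=np.array([0,0,-1.]);tx=np.cross(ty,tz)
        R=Ro.from_matrix(np.c_[tx,ty,tz]);p=np.array([x,y,z])
        n=max(np.linalg.norm(p-pp)/.0417,np.degrees((pR.inv()*R).magnitude())/7.16)
        print("t",(R0.inv().apply(p-p0)/.025).round(2),"w",(np.degrees((R0.inv()*R).as_rotvec())/6).round(2),"n %.1f"%n);pp,pR=p,R
def st():
    s=r.read_state();print("clk %.1f"%s["clock"],np.round(s["tcp_pos"],4),"F",np.round(s["wrist_force"],1),"gap",round(float(s["finger_gap"])*93,1),"grip",round(float(s["grip_force"]),1))
E
python3 -c "
from h import *
plan((.466,.262,.16,3.3),(.466,.262,.054,3.3))"
```

```text
t [-12.99  -7.01   2.35] w [ 0.   -0.   10.57] n 9.0
t [-12.99  -7.01   6.59] w [ 0.   -0.   10.57] n 2.5
```

servo_tool(deltas=[{"tx":-12.99,"ty":-7.01,"tz":2.35,"wz":10.57,"gripper":50},{"tx":-12.99,"ty":-7.01,"tz":2.35,"wz":10.57,"gripper":50},{"tx":-12.99,"ty":-7.01,"tz":2.35,"wz":10.57,"gripper":50},{"tx":-12.99,"ty":-7.01,"tz":2.35,"wz":10.57,"gripper":50},{"tx":-12.99,"ty":-7.01,"tz":2.35,"wz":10.57,"gripper":50},{"tx":-12.99,"ty":-7.01,"tz":2.35,"wz":10.57,"gripper":50},{"tx":-12.99,"ty":-7.01,"tz":2.35,"wz":10.57,"gripper":50},{"tx":-12.99,"ty":-7.01,"tz":2.35,"wz":10.57,"gripper":50},{"tx":-12.99,"ty":-7.01,"tz":2.35,"wz":10.57,"gripper":50},{"tx":-12.99,"ty":-7.01,"tz":2.35,"wz":10.57,"gripper":50},{"tx":-12.99,"ty":-7.01,"tz":2.35,"wz":10.57,"gripper":50},{"tx":-12.99,"ty":-7.01,"tz":2.35,"wz":10.57,"gripper":50}])

```text
schema error: expected keys tx, ty, tz, wx, wy, wz, gripper
```

```bash
python3 -c "
from h import *
st()
plan((.466,.262,.054,3.3))
f=eyes.grab_frame('side');cv2.imwrite('pics/s1.png',cv2.resize(f['color'][150:270,190:370],None,fx=4,fy=4))"
```

```text
clk 1.5 [0.2368 0.5513 0.2187] F [ 0.3 -0.1 -0.4] gap 92.9 grip 0.0
t [-12.99  -7.01   6.59] w [ 0.   -0.   10.57] n 9.7
```

View pics/s1.png

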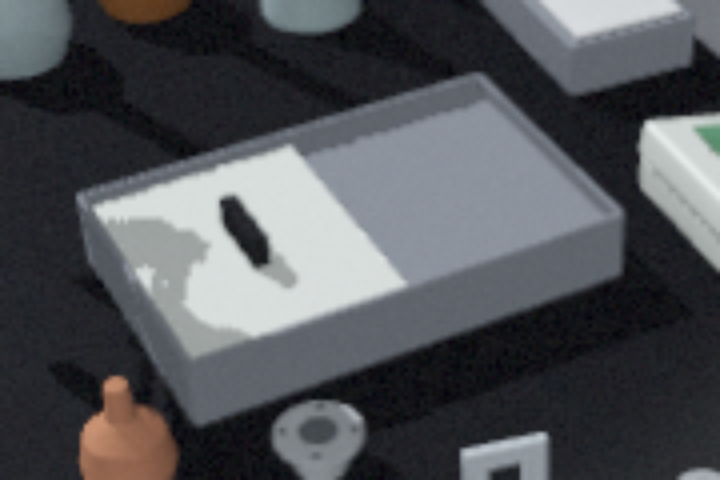

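The call was refused because every key must be given; the box is unchanged. Repeating with all keys.

servo_tool(deltas=[{"tx":-12.99,"ty":-7.01,"tz":2.35,"wx":0,"wy":0,"wz":10.57,"gripper":50},{"tx":-12.99,"ty":-7.01,"tz":2.35,"wx":0,"wy":0,"wz":10.57,"gripper":50},{"tx":-12.99,"ty":-7.01,"tz":2.35,"wx":0,"wy":0,"wz":10.57,"gripper":50},{"tx":-12.99,"ty":-7.01,"tz":2.35,"wx":0,"wy":0,"wz":10.57,"gripper":50},{"tx":-12.99,"ty":-7.01,"tz":2.35,"wx":0,"wy":0,"wz":10.57,"gripper":50},{"tx":-12.99,"ty":-7.01,"tz":2.35,"wx":0,"wy":0,"wz":10.57,"gripper":50},{"tx":-12.99,"ty":-7.01,"tz":2.35,"wx":0,"wy":0,"wz":10.57,"gripper":50},{"tx":-12.99,"ty":-7.01,"tz":2.35,"wx":0,"wy":0,"wz":10.57,"gripper":50},{"tx":-12.99,"ty":-7.01,"tz":2.35,"wx":0,"wy":0,"wz":10.57,"gripper":50},{"tx":-12.99,"ty":-7.01,"tz":2.35,"wx":0,"wy":0,"wz":10.57,"gripper":50},{"tx":-12.99,"ty":-7.01,"tz":2.35,"wx":0,"wy":0,"wz":10.57,"gripper":50},{"tx":-12.99,"ty":-7.01,"tz":2.35,"wx":0,"wy":0,"wz":10.57,"gripper":50}])

```text
clock: 2.55
tcp_pos: [0.4659, 0.2623, 0.16]
tcp_rot: [0.686, 0.728, 0.0, -0.0]
wrist_force: [-0.1, 1.1, 0.2]
finger_gap: 0.539
grip_force: 0.0
```

```bash
python3 -c "
from h import *
st()
plan((.466,.262,.054,3.3))"
```

```text
clk 2.5 [0.4659 0.2623 0.16  ] F [-0.1  1.1  0.2] gap 50.1 grip 0.0
t [-0.01  0.01  4.24] w [-0.   -0.    0.01] n 2.5
```

servo_tool(deltas=[{"tx":0,"ty":0,"tz":1.5,"wx":0,"wy":0,"wz":0,"gripper":50},{"tx":0,"ty":0,"tz":3,"wx":0,"wy":0,"wz":0,"gripper":50},{"tx":0,"ty":0,"tz":4.0,"wx":0,"wy":0,"wz":0,"gripper":50},{"tx":0,"ty":0,"tz":4.24,"wx":0,"wy":0,"wz":0,"gripper":50},{"tx":0,"ty":0,"tz":4.24,"wx":0,"wy":0,"wz":0,"gripper":10},{"tx":0,"ty":0,"tz":4.24,"wx":0,"wy":0,"wz":0,"gripper":5},{"tx":0,"ty":0,"tz":4.24,"wx":0,"wy":0,"wz":0,"gripper":5},{"tx":0,"ty":0,"tz":4.24,"wx":0,"wy":0,"wz":0,"gripper":5},{"tx":0,"ty":0,"tz":4.24,"wx":0,"wy":0,"wz":0,"gripper":5},{"tx":0,"ty":0,"tz":4.24,"wx":0,"wy":0,"wz":0,"gripper":5},{"tx":0,"ty":0,"tz":4.24,"wx":0,"wy":0,"wz":0,"gripper":5}], squeeze=15)

```text
clock: 3.47
tcp_pos: [0.4667, 0.2624, 0.0549]
tcp_rot: [0.686, 0.727, 0.001, 0.0]
wrist_force: [-1.3, -0.3, 4.2]
finger_gap: 0.148
grip_force: 15.0
```

Gripped at 13.8 mm. Sliding it now.

servo_tool(deltas=[{"tx":0,"ty":0.8,"tz":0,"wx":0,"wy":0,"wz":0,"gripper":5},{"tx":0,"ty":1.6,"tz":0,"wx":0,"wy":0,"wz":0,"gripper":5},{"tx":0,"ty":2.4,"tz":0,"wx":0,"wy":0,"wz":0,"gripper":5},{"tx":0,"ty":3.2,"tz":0,"wx":0,"wy":0,"wz":0,"gripper":5},{"tx":0,"ty":4.0,"tz":0,"wx":0,"wy":0,"wz":0,"gripper":5},{"tx":0,"ty":4.8,"tz":0,"wx":0,"wy":0,"wz":0,"gripper":5},{"tx":0,"ty":5.4,"tz":0,"wx":0,"wy":0,"wz":0,"gripper":5},{"tx":0,"ty":6.0,"tz":0,"wx":0,"wy":0,"wz":0,"gripper":5},{"tx":0,"ty":6.3,"tz":0,"wx":0,"wy":0,"wz":0,"gripper":5},{"tx":0,"ty":6.45,"tz":0,"wx":0,"wy":0,"wz":0,"gripper":5},{"tx":0,"ty":6.45,"tz":0,"wx":0,"wy":0,"wz":0,"gripper":5},{"tx":0,"ty":6.45,"tz":0,"wx":0,"wy":0,"wz":0,"gripper":5}])

```text
clock: 4.47
tcp_pos: [0.6278, 0.2714, 0.0544]
tcp_rot: [0.686, 0.727, 0.001, 0.0]
wrist_force: [2.8, -0.1, 3.0]
finger_gap: 0.148
grip_force: 15.0
```

servo_tool(deltas=[{"tx":0,"ty":0,"tz":0,"wx":0,"wy":0,"wz":0,"gripper":50},{"tx":0,"ty":0,"tz":0,"wx":0,"wy":0,"wz":0,"gripper":50},{"tx":0,"ty":0,"tz":0,"wx":0,"wy":0,"wz":0,"gripper":50},{"tx":0,"ty":0,"tz":-1.5,"wx":0,"wy":0,"wz":0,"gripper":60},{"tx":0,"ty":0,"tz":-3,"wx":0,"wy":0,"wz":0,"gripper":70},{"tx":0,"ty":0,"tz":-4.5,"wx":0,"wy":0,"wz":0,"gripper":80},{"tx":0,"ty":0,"tz":-6,"wx":0,"wy":0,"wz":0,"gripper":80},{"tx":0,"ty":0,"tz":-6,"wx":0,"wy":0,"wz":0,"gripper":80},{"tx":0,"ty":0,"tz":-6,"wx":0,"wy":0,"wz":0,"gripper":80}])

```text
clock: 5.22
tcp_pos: [0.6288, 0.2721, 0.208]
tcp_rot: [0.686, 0.727, 0.003, 0.002]
wrist_force: [-0.6, -1.3, -0.2]
finger_gap: 0.744
grip_force: 0.0
```

```bash
python3 -c "
from h import *
st()
plan((.6375,-.2497,.15,30),(.6375,-.2497,.008,30))"
```

```text
clk 5.2 [0.6288 0.2721 0.208 ] F [-0.6 -1.3 -0.2] gap 69.2 grip 0.0
t [-20.86  -0.88   2.28] w [ 0.07 -0.   -4.44] n 12.6
t [-20.87  -0.92   7.96] w [ 0.07 -0.   -4.44] n 3.4
```

servo_tool(deltas=[{"tx":-20.86,"ty":-0.88,"tz":2.28,"wx":0.07,"wy":0,"wz":-4.44,"gripper":85},{"tx":-20.86,"ty":-0.88,"tz":2.28,"wx":0.07,"wy":0,"wz":-4.44,"gripper":85},{"tx":-20.86,"ty":-0.88,"tz":2.28,"wx":0.07,"wy":0,"wz":-4.44,"gripper":85},{"tx":-20.86,"ty":-0.88,"tz":2.28,"wx":0.07,"wy":0,"wz":-4.44,"gripper":85},{"tx":-20.86,"ty":-0.88,"tz":2.28,"wx":0.07,"wy":0,"wz":-4.44,"gripper":85},{"tx":-20.86,"ty":-0.88,"tz":2.28,"wx":0.07,"wy":0,"wz":-4.44,"gripper":85},{"tx":-20.86,"ty":-0.88,"tz":2.28,"wx":0.07,"wy":0,"wz":-4.44,"gripper":85},{"tx":-20.86,"ty":-0.88,"tz":2.28,"wx":0.07,"wy":0,"wz":-4.44,"gripper":85},{"tx":-20.86,"ty":-0.88,"tz":2.28,"wx":0.07,"wy":0,"wz":-4.44,"gripper":85},{"tx":-20.86,"ty":-0.88,"tz":2.28,"wx":0.07,"wy":0,"wz":-4.44,"gripper":85},{"tx":-20.86,"ty":-0.88,"tz":2.28,"wx":0.07,"wy":0,"wz":-4.44,"gripper":85},{"tx":-20.86,"ty":-0.88,"tz":2.28,"wx":0.07,"wy":0,"wz":-4.44,"gripper":85}])

```text
clock: 6.22
tcp_pos: [0.6332, -0.2252, 0.147]
tcp_rot: [0.5, 0.866, -0.003, -0.004]
wrist_force: [0.1, -0.6, -0.5]
finger_gap: 0.915
grip_force: 0.0
```

```bash
python3 -c "
from h import *
st()
plan((.6375,-.2497,.15,30),(.6375,-.2497,.008,30))
f=eyes.grab_frame('top');cv2.imwrite('pics/t2.png',f['color'][110:370,120:480][:, :].repeat(2,0).repeat(2,1))"
```

```text
clk 6.2 [ 0.6332 -0.2252  0.147 ] F [ 0.1 -0.6 -0.5] gap 85.1 grip 0.0
t [-0.93 -0.34 -0.12] w [-0.09 -0.04 -0.  ] n 0.6
t [-0.96 -0.29  5.56] w [-0.09 -0.04 -0.  ] n 3.4
```

View pics/t2.png

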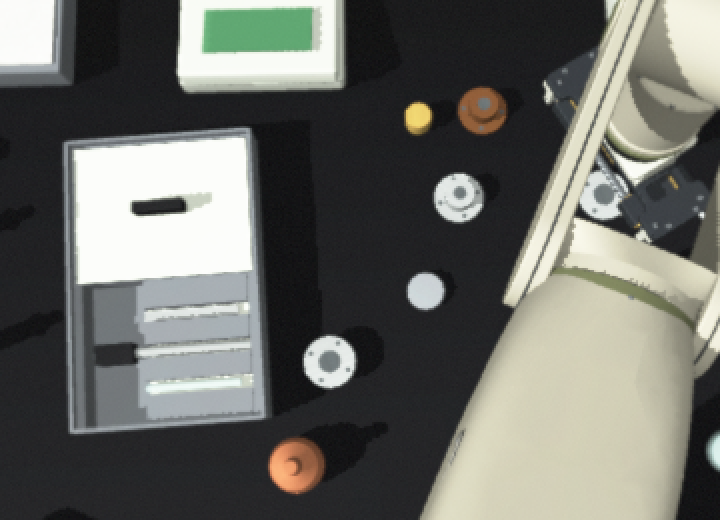

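The cover is fully open. The pin lies in the middle pocket, with its black head at crop (115,354), i.e. pixel (177,287). The side pockets hold only light rods. The gripper is above the first flange.

```bash
python3 -c "
from h import *
st()
plan((.6375,-.2497,.15,30),(.6375,-.2497,.008,30))"
```

```text
clk 6.3 [ 0.6317 -0.2333  0.1457] F [-3.6 -3.7 -1.4] gap 84.9 grip 0.0
t [-0.68 -0.13 -0.17] w [-0.12 -0.02 -0.05] n 0.4
t [-0.7  -0.06  5.51] w [-0.12 -0.02 -0.05] n 3.4
```

Still settling; I'll take two hold rows first.

servo_tool(deltas=[{"tx":0,"ty":0,"tz":0,"wx":0,"wy":0,"wz":0,"gripper":85},{"tx":0,"ty":0,"tz":0,"wx":0,"wy":0,"wz":0,"gripper":85},{"tx":0,"ty":0,"tz":0,"wx":0,"wy":0,"wz":0,"gripper":85}])

```text
clock: 6.52
tcp_pos: [0.6343, -0.2225, 0.1483]
tcp_rot: [0.5, 0.866, -0.003, -0.004]
wrist_force: [0.1, 0.4, 0.7]
finger_gap: 0.914
grip_force: 0.0
```

```bash
python3 -c "
from h import *
st()
plan((.6375,-.2497,.15,30),(.6375,-.2497,.008,30))"
```

```text
clk 6.5 [ 0.6343 -0.2225  0.1483] F [0.1 0.4 0.7] gap 85.0 grip 0.0
t [-1.   -0.43 -0.07] w [-0.08 -0.04 -0.  ] n 0.7
t [-1.03 -0.39  5.61] w [-0.08 -0.04 -0.  ] n 3.4
```

servo_tool(deltas=[{"tx":-1.0,"ty":-0.43,"tz":0,"wx":-0.08,"wy":-0.04,"wz":0,"gripper":85},{"tx":-1.0,"ty":-0.43,"tz":1,"wx":-0.08,"wy":-0.04,"wz":0,"gripper":85},{"tx":-1.02,"ty":-0.4,"tz":2.5,"wx":-0.08,"wy":-0.04,"wz":0,"gripper":85},{"tx":-1.03,"ty":-0.39,"tz":4,"wx":-0.08,"wy":-0.04,"wz":0,"gripper":85},{"tx":-1.03,"ty":-0.39,"tz":5.2,"wx":-0.08,"wy":-0.04,"wz":0,"gripper":85},{"tx":-1.03,"ty":-0.39,"tz":5.61,"wx":-0.08,"wy":-0.04,"wz":0,"gripper":85},{"tx":-1.03,"ty":-0.39,"tz":5.61,"wx":-0.08,"wy":-0.04,"wz":0,"gripper":50},{"tx":-1.03,"ty":-0.39,"tz":5.61,"wx":-0.08,"wy":-0.04,"wz":0,"gripper":50},{"tx":-1.03,"ty":-0.39,"tz":5.61,"wx":-0.08,"wy":-0.04,"wz":0,"gripper":50},{"tx":-1.03,"ty":-0.39,"tz":5.61,"wx":-0.08,"wy":-0.04,"wz":0,"gripper":50},{"tx":-1.03,"ty":-0.39,"tz":5.61,"wx":-0.08,"wy":-0.04,"wz":0,"gripper":50}], squeeze=25)

```text
clock: 7.43
tcp_pos: [0.6405, -0.2521, 0.0129]
tcp_rot: [0.5, 0.866, 0.0, 0.004]
wrist_force: [-0.4, 1.5, 5.8]
finger_gap: 0.634
grip_force: 25.0
```

```bash
python3 -c "
from h import *
st()
plan((.6375,-.2497,.14,-9),(.4537,-.2542,.14,-9),(.4537,-.2542,.019,-9))"
```

```text
clk 7.4 [ 0.6405 -0.2521  0.0129] F [-0.4  1.5  5.8] gap 58.9 grip 25.0
t [ 0.11 -0.03 -5.09] w [0.06 0.05 6.5 ] n 5.4
t [ 3.63 -6.49 -5.14] w [0.06 0.05 6.5 ] n 4.4
t [ 3.66 -6.51 -0.3 ] w [0.06 0.05 6.5 ] n 2.9
```

servo_tool(deltas=[{"tx":0,"ty":0,"tz":0,"wx":0,"wy":0,"wz":0,"gripper":50},{"tx":0,"ty":0,"tz":0,"wx":0,"wy":0,"wz":0,"gripper":50},{"tx":0,"ty":0,"tz":0,"wx":0,"wy":0,"wz":0,"gripper":50}])

```text
clock: 7.68
tcp_pos: [0.6405, -0.2521, 0.0128]
tcp_rot: [0.5, 0.866, 0.0, 0.004]
wrist_force: [-1.5, 1.7, 7.2]
finger_gap: 0.635
grip_force: 25.0
```

```bash
python3 -c "
from h import *
st()
plan((.6375,-.2497,.008,30),(.6375,-.2497,.14,-9),(.4537,-.2542,.14,-9),(.4537,-.2542,.019,-9))"
```

```text
clk 7.7 [ 0.6405 -0.2521  0.0128] F [-1.5  1.7  7.2] gap 59.1 grip 25.0
t [ 0.14 -0.06  0.19] w [ 0.04  0.06 -0.01] n 0.1
t [ 0.11 -0.03 -5.09] w [0.06 0.04 6.49] n 5.4
t [ 3.63 -6.49 -5.14] w [0.06 0.04 6.49] n 4.4
t [ 3.66 -6.51 -0.3 ] w [0.06 0.04 6.49] n 2.9
```

servo_tool(deltas=[{"tx":0,"ty":0,"tz":-1.5,"wx":0,"wy":0,"wz":0,"gripper":50},{"tx":0,"ty":0,"tz":-3,"wx":0,"wy":0,"wz":1,"gripper":50},{"tx":0,"ty":0,"tz":-4.5,"wx":0,"wy":0,"wz":2,"gripper":50},{"tx":0.1,"ty":0,"tz":-5.1,"wx":0,"wy":0,"wz":3,"gripper":50},{"tx":0.6,"ty":-1,"tz":-5.1,"wx":0,"wy":0,"wz":4,"gripper":50},{"tx":1.2,"ty":-2,"tz":-5.1,"wx":0,"wy":0,"wz":5,"gripper":50},{"tx":1.8,"ty":-3.2,"tz":-5.1,"wx":0,"wy":0,"wz":6,"gripper":50},{"tx":2.4,"ty":-4.4,"tz":-5.1,"wx":0,"wy":0,"wz":6.5,"gripper":50},{"tx":3.0,"ty":-5.4,"tz":-5.1,"wx":0,"wy":0,"wz":6.5,"gripper":50},{"tx":3.45,"ty":-6.1,"tz":-5.1,"wx":0,"wy":0,"wz":6.5,"gripper":50},{"tx":3.63,"ty":-6.49,"tz":-5.1,"wx":0,"wy":0,"wz":6.5,"gripper":50},{"tx":3.63,"ty":-6.49,"tz":-5.1,"wx":0,"wy":0,"wz":6.5,"gripper":50}])

```text
clock: 8.68
tcp_pos: [0.4508, -0.254, 0.1374]
tcp_rot: [0.761, 0.649, 0.0, 0.002]
wrist_force: [-0.2, 0.2, -1.6]
finger_gap: 0.629
grip_force: 25.0
```

servo_tool(deltas=[{"tx":0,"ty":0,"tz":0,"wx":0,"wy":0,"wz":0,"gripper":50},{"tx":0,"ty":0,"tz":0,"wx":0,"wy":0,"wz":0,"gripper":50},{"tx":0,"ty":0,"tz":0,"wx":0,"wy":0,"wz":0,"gripper":50},{"tx":0,"ty":0,"tz":0,"wx":0,"wy":0,"wz":0,"gripper":50}])

```text
clock: 9.02
tcp_pos: [0.453, -0.2535, 0.1366]
tcp_rot: [0.76, 0.65, 0.0, 0.001]
wrist_force: [0.6, -0.3, -2.5]
finger_gap: 0.635
grip_force: 25.0
```

```bash
python3 -c "
from h import *
st()
plan((.4537,-.2542,.14,-9),(.4537,-.2542,.0235,-9))"
```

```text
clk 9.0 [ 0.453  -0.2535  0.1366] F [ 0.6 -0.3 -2.5] gap 59.1 grip 25.0
t [-0.02  0.03 -0.13] w [0.03 0.01 0.  ] n 0.1
t [-0.02  0.02  4.53] w [0.03 0.01 0.  ] n 2.8
```

servo_tool(deltas=[{"tx":0,"ty":0,"tz":1,"wx":0,"wy":0,"wz":0,"gripper":50},{"tx":0,"ty":0,"tz":2,"wx":0,"wy":0,"wz":0,"gripper":50},{"tx":0,"ty":0,"tz":3,"wx":0,"wy":0,"wz":0,"gripper":50},{"tx":0,"ty":0,"tz":4,"wx":0,"wy":0,"wz":0,"gripper":50},{"tx":-0.02,"ty":0.02,"tz":4.4,"wx":0,"wy":0,"wz":0,"gripper":50},{"tx":-0.02,"ty":0.02,"tz":4.5,"wx":0,"wy":0,"wz":0,"gripper":50},{"tx":-0.02,"ty":0.02,"tz":4.55,"wx":0,"wy":0,"wz":0,"gripper":50},{"tx":-0.02,"ty":0.02,"tz":4.55,"wx":0,"wy":0,"wz":0,"gripper":50},{"tx":-0.02,"ty":0.02,"tz":4.55,"wx":0,"wy":0,"wz":0,"gripper":50},{"tx":-0.02,"ty":0.02,"tz":4.55,"wx":0,"wy":0,"wz":0,"gripper":50}])

```text
clock: 9.85
tcp_pos: [0.4539, -0.255, 0.0244]
tcp_rot: [0.761, 0.649, 0.001, 0.003]
wrist_force: [0.3, 1.4, -1.7]
finger_gap: 0.637
grip_force: 25.0
```

servo_tool(deltas=[{"tx":0,"ty":0,"tz":0.06,"wx":0,"wy":0,"wz":0,"gripper":50},{"tx":0,"ty":0,"tz":0.06,"wx":0,"wy":0,"wz":0,"gripper":50},{"tx":0,"ty":0,"tz":0.06,"wx":0,"wy":0,"wz":0,"gripper":70},{"tx":0,"ty":0,"tz":0.06,"wx":0,"wy":0,"wz":0,"gripper":78},{"tx":0,"ty":0,"tz":0.06,"wx":0,"wy":0,"wz":0,"gripper":78},{"tx":0,"ty":0,"tz":0.06,"wx":0,"wy":0,"wz":0,"gripper":78},{"tx":0,"ty":0,"tz":-1,"wx":0,"wy":0,"wz":0,"gripper":78},{"tx":0,"ty":0,"tz":-2.5,"wx":0,"wy":0,"wz":0,"gripper":78},{"tx":0,"ty":0,"tz":-4,"wx":0,"wy":0,"wz":0,"gripper":78},{"tx":0,"ty":0,"tz":-4.5,"wx":0,"wy":0,"wz":0,"gripper":78},{"tx":0,"ty":0,"tz":-4.5,"wx":0,"wy":0,"wz":0,"gripper":78},{"tx":0,"ty":0,"tz":-4.5,"wx":0,"wy":0,"wz":0,"gripper":78}])

```text
clock: 10.85
tcp_pos: [0.4532, -0.2546, 0.1361]
tcp_rot: [0.761, 0.649, 0.001, 0.002]
wrist_force: [-0.1, -0.5, -0.9]
finger_gap: 0.836
grip_force: 0.0
```

```bash
python3 -c "
from h import *
st()
plan((.60,-.2,.135,-5),(.644,-.0769,.135,0),(.644,-.0769,.009,0))"
```

```text
clk 10.8 [ 0.4532 -0.2546  0.1361] F [-0.1 -0.5 -0.9] gap 77.8 grip 0.0
t [3.08 5.46 0.06] w [ 0.04  0.02 -0.67] n 3.8
t [8.22 6.42 0.06] w [ 0.04  0.02 -1.51] n 3.1
t [8.23 6.4  5.1 ] w [ 0.04  0.02 -1.51] n 3.0
```

servo_tool(deltas=[{"tx":0,"ty":1.5,"tz":0,"wx":0,"wy":0,"wz":0,"gripper":70},{"tx":0,"ty":3,"tz":0,"wx":0,"wy":0,"wz":0,"gripper":60},{"tx":0,"ty":4.5,"tz":0,"wx":0,"wy":0,"wz":0,"gripper":60},{"tx":0,"ty":6,"tz":0,"wx":0,"wy":0,"wz":0,"gripper":60},{"tx":1,"ty":6.4,"tz":0,"wx":0,"wy":0,"wz":0,"gripper":60},{"tx":2.5,"ty":6.42,"tz":0.06,"wx":0.04,"wy":0.02,"wz":-0.5,"gripper":60},{"tx":4,"ty":6.42,"tz":0.06,"wx":0.04,"wy":0.02,"wz":-1,"gripper":60},{"tx":5.5,"ty":6.42,"tz":0.06,"wx":0.04,"wy":0.02,"wz":-1.5,"gripper":60},{"tx":7,"ty":6.42,"tz":0.06,"wx":0.04,"wy":0.02,"wz":-1.51,"gripper":60},{"tx":8,"ty":6.42,"tz":0.06,"wx":0.04,"wy":0.02,"wz":-1.51,"gripper":60},{"tx":8.22,"ty":6.42,"tz":0.06,"wx":0.04,"wy":0.02,"wz":-1.51,"gripper":60},{"tx":8.22,"ty":6.42,"tz":0.06,"wx":0.04,"wy":0.02,"wz":-1.51,"gripper":60}])

```text
clock: 11.85
tcp_pos: [0.6422, -0.0741, 0.1314]
tcp_rot: [0.706, 0.708, -0.001, -0.003]
wrist_force: [-0.3, -0.4, 0.0]
finger_gap: 0.645
grip_force: 0.0
```

servo_tool(deltas=[{"tx":0,"ty":0,"tz":0,"wx":0,"wy":0,"wz":0,"gripper":60},{"tx":0,"ty":0,"tz":0,"wx":0,"wy":0,"wz":0,"gripper":60},{"tx":0,"ty":0,"tz":0,"wx":0,"wy":0,"wz":0,"gripper":60},{"tx":0,"ty":0,"tz":0,"wx":0,"wy":0,"wz":0,"gripper":60}])

```text
clock: 12.18
tcp_pos: [0.6431, -0.0779, 0.1339]
tcp_rot: [0.708, 0.707, -0.0, -0.001]
wrist_force: [0.1, -1.0, 0.4]
finger_gap: 0.644
grip_force: 0.0
```

```bash
python3 -c "
from h import *
st()
plan((.644,-.0769,.010,0))
f=eyes.grab_frame('side')
cv2.imwrite('pics/s3.png',cv2.resize(f['color'][220:400,270:450],None,fx=3,fy=3,interpolation=cv2.INTER_CUBIC))"
```

```text
clk 12.2 [ 0.6431 -0.0779  0.1339] F [ 0.1 -1.   0.4] gap 59.9 grip 0.0
t [0.04 0.04 4.96] w [-0.02 -0.01 -0.01] n 3.0
```

View pics/s3.png

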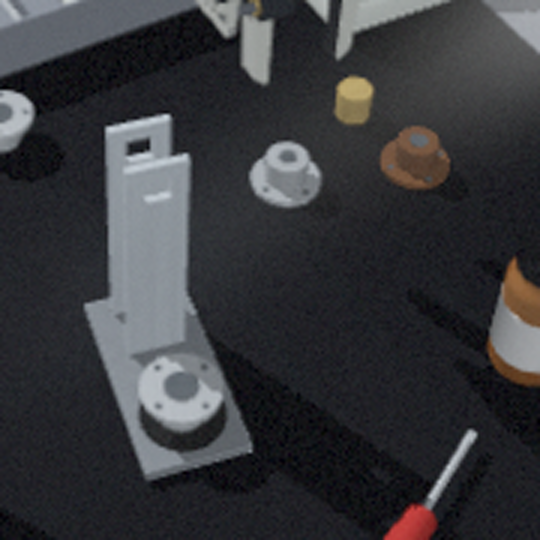

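The first flange stands brim up on the seat at crop (182,385); the U flange is at (287,170), under the fingers. Descending.

servo_tool(deltas=[{"tx":0.04,"ty":0.04,"tz":1.2,"wx":0,"wy":0,"wz":0,"gripper":60},{"tx":0.04,"ty":0.04,"tz":2.4,"wx":0,"wy":0,"wz":0,"gripper":60},{"tx":0.04,"ty":0.04,"tz":3.6,"wx":0,"wy":0,"wz":0,"gripper":60},{"tx":0.04,"ty":0.04,"tz":4.5,"wx":0,"wy":0,"wz":0,"gripper":60},{"tx":0.04,"ty":0.04,"tz":4.85,"wx":0,"wy":0,"wz":0,"gripper":60},{"tx":0.04,"ty":0.04,"tz":4.9,"wx":0,"wy":0,"wz":0,"gripper":60},{"tx":0.04,"ty":0.04,"tz":4.9,"wx":0,"wy":0,"wz":0,"gripper":60},{"tx":0.04,"ty":0.04,"tz":4.9,"wx":0,"wy":0,"wz":0,"gripper":60},{"tx":0.04,"ty":0.04,"tz":4.9,"wx":0,"wy":0,"wz":0,"gripper":60}])

```text
clock: 12.98
tcp_pos: [0.646, -0.0757, 0.0141]
tcp_rot: [0.707, 0.707, 0.001, 0.001]
wrist_force: [-0.2, -0.8, 0.4]
finger_gap: 0.647
grip_force: 0.0
```

servo_tool(deltas=[{"tx":0,"ty":0,"tz":0,"wx":0,"wy":0,"wz":0,"gripper":28},{"tx":0,"ty":0,"tz":0,"wx":0,"wy":0,"wz":0,"gripper":28},{"tx":0,"ty":0,"tz":0,"wx":0,"wy":0,"wz":0,"gripper":28},{"tx":0,"ty":0,"tz":0,"wx":0,"wy":0,"wz":0,"gripper":28},{"tx":0,"ty":0,"tz":0,"wx":0,"wy":0,"wz":0,"gripper":28},{"tx":0,"ty":0,"tz":0,"wx":0,"wy":0,"wz":0,"gripper":28},{"tx":0,"ty":0,"tz":0,"wx":0,"wy":0,"wz":0,"gripper":28}], squeeze=25)

```text
clock: 13.57
tcp_pos: [0.6443, -0.0752, 0.0119]
tcp_rot: [0.707, 0.707, -0.0, -0.001]
wrist_force: [-1.0, 0.1, 4.3]
finger_gap: 0.38
grip_force: 25.0
```

```bash
python3 -c "
from h import *
st()
plan((.644,-.0769,.17,-9),(.62,-.23,.17,-9),(.4537,-.2542,.17,-9))"
```

```text
clk 13.6 [ 0.6443 -0.0752  0.0119] F [-1.   0.1  4.3] gap 35.3 grip 25.0
t [-0.06 -0.02 -6.32] w [-0.01 -0.01  1.51] n 3.8
t [-6.18 -0.98 -6.33] w [-0.01 -0.01  1.51] n 3.7
t [-7.15 -7.64 -6.32] w [-0.01 -0.01  1.51] n 4.0
```

servo_tool(deltas=[{"tx":0,"ty":0,"tz":-1.5,"wx":0,"wy":0,"wz":0,"gripper":28},{"tx":0,"ty":0,"tz":-3,"wx":0,"wy":0,"wz":0.5,"gripper":28},{"tx":0,"ty":0,"tz":-4.5,"wx":0,"wy":0,"wz":1,"gripper":28},{"tx":0,"ty":0,"tz":-6,"wx":0,"wy":0,"wz":1.5,"gripper":28},{"tx":-1.5,"ty":-0.2,"tz":-6.3,"wx":0,"wy":0,"wz":1.5,"gripper":28},{"tx":-3,"ty":-0.5,"tz":-6.3,"wx":0,"wy":0,"wz":1.5,"gripper":28},{"tx":-4.5,"ty":-0.8,"tz":-6.3,"wx":0,"wy":0,"wz":1.5,"gripper":28},{"tx":-6,"ty":-0.98,"tz":-6.3,"wx":0,"wy":0,"wz":1.5,"gripper":28},{"tx":-6.4,"ty":-2.3,"tz":-6.3,"wx":0,"wy":0,"wz":1.5,"gripper":28},{"tx":-6.6,"ty":-3.6,"tz":-6.3,"wx":0,"wy":0,"wz":1.5,"gripper":28},{"tx":-6.8,"ty":-5,"tz":-6.3,"wx":0,"wy":0,"wz":1.5,"gripper":28},{"tx":-7,"ty":-6.4,"tz":-6.3,"wx":0,"wy":0,"wz":1.5,"gripper":28}])

```text
clock: 14.57
tcp_pos: [0.4825, -0.2506, 0.1679]
tcp_rot: [0.76, 0.649, -0.001, -0.002]
wrist_force: [-0.5, -0.5, -0.6]
finger_gap: 0.383
grip_force: 25.0
```

servo_tool(deltas=[{"tx":0,"ty":-0.6,"tz":0,"wx":0,"wy":0,"wz":0,"gripper":28},{"tx":0,"ty":-1.1,"tz":0,"wx":0,"wy":0,"wz":0,"gripper":28},{"tx":0,"ty":-1.25,"tz":0,"wx":0,"wy":0,"wz":0,"gripper":28},{"tx":0,"ty":-1.25,"tz":0,"wx":0,"wy":0,"wz":0,"gripper":28},{"tx":0,"ty":-1.25,"tz":0,"wx":0,"wy":0,"wz":0,"gripper":28},{"tx":0,"ty":-1.25,"tz":0,"wx":0,"wy":0,"wz":0,"gripper":28}])

```text
clock: 15.07
tcp_pos: [0.4544, -0.2456, 0.1692]
tcp_rot: [0.76, 0.65, -0.0, -0.001]
wrist_force: [0.6, -0.1, -2.0]
finger_gap: 0.377
grip_force: 25.0
```

```bash
python3 -c "
from h import *
st()
plan((.4537,-.2542,.0525,-9))"
```

```text
clk 15.1 [ 0.4544 -0.2456  0.1692] F [ 0.6 -0.1 -2. ] gap 35.1 grip 25.0
t [-0.35  0.03  4.67] w [-0.01 -0.01  0.01] n 2.8
```

servo_tool(deltas=[{"tx":-0.3,"ty":0.03,"tz":0.5,"wx":0,"wy":0,"wz":0,"gripper":28},{"tx":-0.3,"ty":0.03,"tz":1.5,"wx":0,"wy":0,"wz":0,"gripper":28},{"tx":-0.3,"ty":0.03,"tz":2.7,"wx":0,"wy":0,"wz":0,"gripper":28},{"tx":-0.3,"ty":0.03,"tz":3.8,"wx":0,"wy":0,"wz":0,"gripper":28},{"tx":-0.3,"ty":0.03,"tz":4.4,"wx":0,"wy":0,"wz":0,"gripper":28},{"tx":-0.3,"ty":0.03,"tz":4.55,"wx":0,"wy":0,"wz":0,"gripper":28},{"tx":-0.3,"ty":0.03,"tz":4.67,"wx":0,"wy":0,"wz":0,"gripper":28},{"tx":-0.3,"ty":0.03,"tz":4.67,"wx":0,"wy":0,"wz":0,"gripper":28},{"tx":-0.3,"ty":0.03,"tz":4.67,"wx":0,"wy":0,"wz":0,"gripper":28},{"tx":-0.3,"ty":0.03,"tz":4.67,"wx":0,"wy":0,"wz":0,"gripper":28}])

```text
clock: 15.9
tcp_pos: [0.454, -0.2537, 0.0535]
tcp_rot: [0.76, 0.65, -0.0, 0.0]
wrist_force: [-0.6, 0.4, -2.7]
finger_gap: 0.382
grip_force: 25.0
```

servo_tool(deltas=[{"tx":0,"ty":0,"tz":0.06,"wx":0,"wy":0,"wz":0,"gripper":28},{"tx":0,"ty":0,"tz":0.06,"wx":0,"wy":0,"wz":0,"gripper":28},{"tx":0,"ty":0,"tz":0.06,"wx":0,"wy":0,"wz":0,"gripper":45},{"tx":0,"ty":0,"tz":0.06,"wx":0,"wy":0,"wz":0,"gripper":60},{"tx":0,"ty":0,"tz":0.06,"wx":0,"wy":0,"wz":0,"gripper":60},{"tx":0,"ty":0,"tz":0.06,"wx":0,"wy":0,"wz":0,"gripper":60},{"tx":0,"ty":0,"tz":-1,"wx":0,"wy":0,"wz":0,"gripper":60},{"tx":0,"ty":0,"tz":-2.5,"wx":0,"wy":0,"wz":0,"gripper":70},{"tx":0,"ty":0,"tz":-4,"wx":0,"wy":0,"wz":0,"gripper":80},{"tx":0,"ty":0,"tz":-5.6,"wx":0,"wy":0,"wz":0,"gripper":80},{"tx":0,"ty":0,"tz":-7.2,"wx":0,"wy":0,"wz":0,"gripper":80},{"tx":0,"ty":0,"tz":-8.4,"wx":0,"wy":0,"wz":0,"gripper":80}])

```text
clock: 16.9
tcp_pos: [0.4539, -0.2535, 0.2666]
tcp_rot: [0.76, 0.65, 0.0, 0.001]
wrist_force: [0.7, -0.2, -0.6]
finger_gap: 0.856
grip_force: 0.0
```

servo_tool(deltas=[{"tx":0,"ty":0,"tz":0,"wx":0,"wy":0,"wz":0,"gripper":80},{"tx":0,"ty":0,"tz":0,"wx":0,"wy":0,"wz":0,"gripper":80},{"tx":0,"ty":0,"tz":0,"wx":0,"wy":0,"wz":0,"gripper":80}])

```text
clock: 17.15
tcp_pos: [0.4532, -0.2531, 0.2619]
tcp_rot: [0.76, 0.65, -0.0, -0.001]
wrist_force: [-0.2, -0.3, -1.1]
finger_gap: 0.859
grip_force: 0.0
```

```bash
python3 -c "
from h import *
st()
plan((.447,.08,.26,-9),(.447,.08,.15,-9))
f=eyes.grab_frame('top');
for l in ('down1_mid','up1_mid'):
  for d in spotter.find_in(f,l): print(l,np.round(d['bbox']),d['conf'])
# Dl centroid by brightness
im=f['color'][272:310,262:310].min(2)>60;im=cv2.morphologyEx(im.astype('u1'),cv2.MORPH_CLOSE,np.ones((9,9)))
n,lab,s,c=cv2.connectedComponentsWithStats(im)
for i in range(1,n): 
  if s[i,4]>100: print(s[i],atz(f,c[i][0]+262,c[i][1]+272,.03).round(4))"
```

```text
clk 17.1 [ 0.4532 -0.2531  0.2619] F [-0.2 -0.3 -1.1] gap 79.9 grip 0.0
t [13.12 -2.32  0.09] w [-0.02 -0.01  0.  ] n 8.0
t [13.12 -2.31  4.49] w [-0.02 -0.01  0.  ] n 2.6
down1_mid [272. 278. 295. 301.] 0.9
up1_mid [418. 267. 441. 297.] 0.65
up1_mid [348. 156. 373. 179.] 0.59
up1_mid [153. 176. 256. 327.] 0.55
[  9   5  28  28 583] [0.4468 0.0803 0.03  ]
```

```bash
python3 -c "
from h import *
plan((.447,.0802,.22,-60),(.447,.0802,.10,-60))"
```

```text
t [13.11 -2.29  1.66] w [-0.05  0.    8.5 ] n 8.0
t [13.1  -2.26  6.46] w [-0.05  0.    8.5 ] n 2.9
```

servo_tool(deltas=[{"tx":1.5,"ty":-0.3,"tz":0,"wx":0,"wy":0,"wz":0,"gripper":85},{"tx":3,"ty":-0.6,"tz":0,"wx":0,"wy":0,"wz":1,"gripper":85},{"tx":4.5,"ty":-0.9,"tz":0,"wx":0,"wy":0,"wz":2,"gripper":85},{"tx":6,"ty":-1.1,"tz":0,"wx":0,"wy":0,"wz":3,"gripper":85},{"tx":7.5,"ty":-1.4,"tz":0,"wx":0,"wy":0,"wz":4,"gripper":85},{"tx":9,"ty":-1.7,"tz":0.2,"wx":0,"wy":0,"wz":5,"gripper":85},{"tx":10.5,"ty":-2,"tz":1,"wx":0,"wy":0,"wz":6,"gripper":85},{"tx":12,"ty":-2.2,"tz":1.66,"wx":0,"wy":0,"wz":7,"gripper":85},{"tx":13,"ty":-2.29,"tz":3,"wx":0,"wy":0,"wz":8,"gripper":85},{"tx":13.1,"ty":-2.27,"tz":4.5,"wx":0,"wy":0,"wz":8.5,"gripper":85},{"tx":13.1,"ty":-2.26,"tz":6,"wx":0,"wy":0,"wz":8.5,"gripper":85},{"tx":13.1,"ty":-2.26,"tz":6.46,"wx":0,"wy":0,"wz":8.5,"gripper":85}])

```text
clock: 18.3
tcp_pos: [0.4431, 0.0797, 0.094]
tcp_rot: [0.966, 0.26, -0.006, -0.002]
wrist_force: [-1.3, -0.7, -1.4]
finger_gap: 0.913
grip_force: 0.0
```

servo_tool(deltas=[{"tx":0,"ty":0,"tz":0,"wx":0,"wy":0,"wz":0,"gripper":85},{"tx":0,"ty":0,"tz":0,"wx":0,"wy":0,"wz":0,"gripper":85},{"tx":0,"ty":0,"tz":0,"wx":0,"wy":0,"wz":0,"gripper":85},{"tx":0,"ty":0,"tz":0,"wx":0,"wy":0,"wz":0,"gripper":85},{"tx":0,"ty":0,"tz":0,"wx":0,"wy":0,"wz":0,"gripper":85}])

```text
clock: 18.72
tcp_pos: [0.4501, 0.079, 0.1036]
tcp_rot: [0.966, 0.259, 0.001, -0.0]
wrist_force: [-0.9, 0.0, -0.5]
finger_gap: 0.914
grip_force: 0.0
```

```bash
python3 -c "
from h import *
st()
plan((.447,.0802,.009,-60))"
```

```text
clk 18.7 [0.4501 0.079  0.1036] F [-0.9  0.  -0.5] gap 85.0 grip 0.0
t [-0.09 -0.11  3.78] w [ 0.   -0.02 -0.  ] n 2.3
```

servo_tool(deltas=[{"tx":-0.05,"ty":-0.05,"tz":1,"wx":0,"wy":0,"wz":0,"gripper":85},{"tx":-0.05,"ty":-0.05,"tz":2,"wx":0,"wy":0,"wz":0,"gripper":85},{"tx":-0.05,"ty":-0.05,"tz":3,"wx":0,"wy":0,"wz":0,"gripper":85},{"tx":-0.05,"ty":-0.05,"tz":3.5,"wx":0,"wy":0,"wz":0,"gripper":85},{"tx":-0.05,"ty":-0.05,"tz":3.68,"wx":0,"wy":0,"wz":0,"gripper":85},{"tx":-0.05,"ty":-0.05,"tz":3.68,"wx":0,"wy":0,"wz":0,"gripper":85},{"tx":-0.05,"ty":-0.05,"tz":3.68,"wx":0,"wy":0,"wz":0,"gripper":85},{"tx":-0.05,"ty":-0.05,"tz":3.68,"wx":0,"wy":0,"wz":0,"gripper":85},{"tx":-0.05,"ty":-0.05,"tz":3.68,"wx":0,"wy":0,"wz":0,"gripper":85},{"tx":-0.05,"ty":-0.05,"tz":3.68,"wx":0,"wy":0,"wz":0,"gripper":85}])

```text
clock: 19.55
tcp_pos: [0.4475, 0.0798, 0.0104]
tcp_rot: [0.966, 0.259, 0.0, -0.0]
wrist_force: [0.6, 0.1, -0.9]
finger_gap: 0.912
grip_force: 0.0
```

servo_tool(deltas=[{"tx":0,"ty":0,"tz":0,"wx":0,"wy":0,"wz":0,"gripper":50},{"tx":0,"ty":0,"tz":0,"wx":0,"wy":0,"wz":0,"gripper":50},{"tx":0,"ty":0,"tz":0,"wx":0,"wy":0,"wz":0,"gripper":50},{"tx":0,"ty":0,"tz":0,"wx":0,"wy":0,"wz":0,"gripper":50},{"tx":0,"ty":0,"tz":0,"wx":0,"wy":0,"wz":0,"gripper":50},{"tx":0,"ty":0,"tz":0,"wx":0,"wy":0,"wz":0,"gripper":50},{"tx":0,"ty":0,"tz":0,"wx":0,"wy":0,"wz":0,"gripper":50}], squeeze=25)

```text
clock: 20.13
tcp_pos: [0.4464, 0.0798, 0.0093]
tcp_rot: [0.966, 0.259, -0.001, -0.001]
wrist_force: [0.4, 0.5, 0.8]
finger_gap: 0.635
grip_force: 25.0
```

```bash
python3 -c "
from h import *
st()
plan((.447,.08,.27,-60),(.4537,-.2542,.27,-9))"
```

```text
clk 20.1 [0.4464 0.0798 0.0093] F [0.4 0.5 0.8] gap 59.1 grip 25.0
t [ 1.000e-02 -1.000e-02 -1.043e+01] w [-0.02  0.01  0.01] n 6.3
t [ -6.45  11.69 -10.44] w [-0.02  0.   -8.49] n 8.0
```

servo_tool(deltas=[{"tx":0,"ty":0,"tz":-1.2,"wx":0,"wy":0,"wz":0,"gripper":50},{"tx":0,"ty":0,"tz":-2.6,"wx":0,"wy":0,"wz":0,"gripper":50},{"tx":0,"ty":0,"tz":-4,"wx":0,"wy":0,"wz":0,"gripper":50},{"tx":0,"ty":0,"tz":-5.4,"wx":0,"wy":0,"wz":0,"gripper":50},{"tx":0,"ty":0,"tz":-6.8,"wx":0,"wy":0,"wz":0,"gripper":50},{"tx":0,"ty":0,"tz":-8.2,"wx":0,"wy":0,"wz":0,"gripper":50},{"tx":0,"ty":0,"tz":-9.6,"wx":0,"wy":0,"wz":-0.5,"gripper":50},{"tx":0,"ty":0,"tz":-10.44,"wx":0,"wy":0,"wz":-1,"gripper":50},{"tx":-0.4,"ty":0.7,"tz":-10.44,"wx":0,"wy":0,"wz":-1.5,"gripper":50},{"tx":-1,"ty":1.8,"tz":-10.44,"wx":0,"wy":0,"wz":-2.2,"gripper":50},{"tx":-1.6,"ty":3,"tz":-10.44,"wx":0,"wy":0,"wz":-3,"gripper":50},{"tx":-2.2,"ty":4.1,"tz":-10.44,"wx":0,"wy":0,"wz":-4,"gripper":50}])

```text
clock: 21.13
tcp_pos: [0.4504, -0.0379, 0.27]
tcp_rot: [0.89, 0.456, -0.001, -0.001]
wrist_force: [0.5, -0.3, -1.8]
finger_gap: 0.634
grip_force: 25.0
```

```bash
python3 -c "
from h import *
st()
plan((.4537,-.2542,.27,-9))"
```

```text
clk 21.1 [ 0.4504 -0.0379  0.27  ] F [ 0.5 -0.3 -1.8] gap 58.9 grip 25.0
t [-6.95  5.16 -0.01] w [-0.02 -0.   -4.45] n 5.2
```

servo_tool(deltas=[{"tx":-1,"ty":0.8,"tz":0,"wx":0,"wy":0,"wz":-0.7,"gripper":50},{"tx":-2.1,"ty":1.6,"tz":0,"wx":0,"wy":0,"wz":-1.5,"gripper":50},{"tx":-3.2,"ty":2.4,"tz":0,"wx":0,"wy":0,"wz":-2.3,"gripper":50},{"tx":-4.3,"ty":3.2,"tz":0,"wx":0,"wy":0,"wz":-3.1,"gripper":50},{"tx":-5.4,"ty":4,"tz":0,"wx":0,"wy":0,"wz":-4,"gripper":50},{"tx":-6.4,"ty":4.8,"tz":0,"wx":0,"wy":0,"wz":-4.45,"gripper":50},{"tx":-6.85,"ty":5.1,"tz":0,"wx":0,"wy":0,"wz":-4.45,"gripper":50},{"tx":-6.85,"ty":5.1,"tz":0,"wx":0,"wy":0,"wz":-4.45,"gripper":50},{"tx":-6.85,"ty":5.1,"tz":0,"wx":0,"wy":0,"wz":-4.45,"gripper":50},{"tx":-6.85,"ty":5.1,"tz":0,"wx":0,"wy":0,"wz":-4.45,"gripper":50},{"tx":-6.85,"ty":5.1,"tz":0,"wx":0,"wy":0,"wz":-4.45,"gripper":50}])

```text
clock: 22.05
tcp_pos: [0.4534, -0.2489, 0.2699]
tcp_rot: [0.762, 0.648, -0.0, -0.001]
wrist_force: [0.0, 0.2, -0.8]
finger_gap: 0.634
grip_force: 25.0
```

```bash
python3 -c "
from h import *
st()
plan((.4537,-.2542,.0798,-9))
f=eyes.grab_frame('side')
cv2.imwrite('pics/s4.png',cv2.resize(f['color'][220:400,270:450],None,fx=3,fy=3,interpolation=cv2.INTER_CUBIC))"
```

```text
clk 22.1 [ 0.4534 -0.2489  0.2699] F [ 0.   0.2 -0.8] gap 58.9 grip 25.0
t [-0.21  0.06  7.61] w [-0.02 -0.01 -0.04] n 4.6
```

View pics/s4.png

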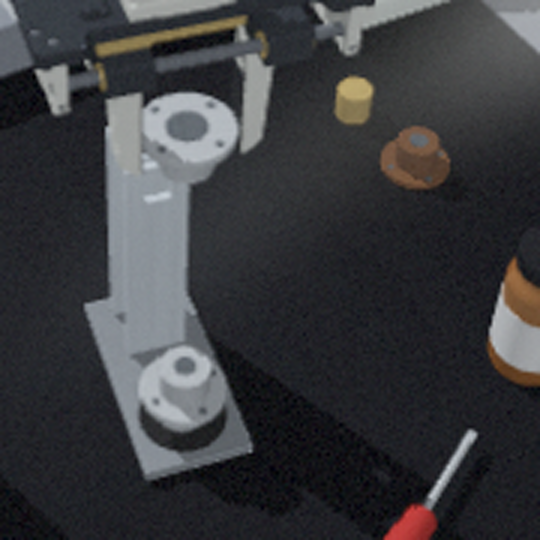

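The third flange is held level at crop (188,130), above the two-high pile at (182,385). Lowering.

servo_tool(deltas=[{"tx":-0.18,"ty":0.04,"tz":1,"wx":0,"wy":0,"wz":0,"gripper":50},{"tx":-0.18,"ty":0.04,"tz":2.2,"wx":0,"wy":0,"wz":0,"gripper":50},{"tx":-0.18,"ty":0.04,"tz":3.4,"wx":0,"wy":0,"wz":0,"gripper":50},{"tx":-0.18,"ty":0.04,"tz":4.6,"wx":0,"wy":0,"wz":0,"gripper":50},{"tx":-0.18,"ty":0.04,"tz":5.8,"wx":0,"wy":0,"wz":0,"gripper":50},{"tx":-0.18,"ty":0.04,"tz":6.8,"wx":0,"wy":0,"wz":0,"gripper":50},{"tx":-0.18,"ty":0.04,"tz":7.3,"wx":0,"wy":0,"wz":0,"gripper":50},{"tx":-0.18,"ty":0.04,"tz":7.5,"wx":0,"wy":0,"wz":0,"gripper":50},{"tx":-0.18,"ty":0.04,"tz":7.58,"wx":0,"wy":0,"wz":0,"gripper":50},{"tx":-0.18,"ty":0.04,"tz":7.58,"wx":0,"wy":0,"wz":0,"gripper":50},{"tx":-0.18,"ty":0.04,"tz":7.58,"wx":0,"wy":0,"wz":0,"gripper":50},{"tx":-0.18,"ty":0.04,"tz":7.58,"wx":0,"wy":0,"wz":0,"gripper":50}])

```text
clock: 23.1
tcp_pos: [0.4544, -0.2554, 0.0824]
tcp_rot: [0.762, 0.648, 0.0, 0.001]
wrist_force: [0.3, -0.1, -1.4]
finger_gap: 0.64
grip_force: 25.0
```

servo_tool(deltas=[{"tx":0,"ty":0,"tz":0.05,"wx":0,"wy":0,"wz":0,"gripper":50},{"tx":0,"ty":0,"tz":0.09,"wx":0,"wy":0,"wz":0,"gripper":50},{"tx":0,"ty":0,"tz":0.09,"wx":0,"wy":0,"wz":0,"gripper":50},{"tx":0,"ty":0,"tz":0.09,"wx":0,"wy":0,"wz":0,"gripper":50}])

```text
clock: 23.43
tcp_pos: [0.4538, -0.2551, 0.0792]
tcp_rot: [0.762, 0.648, -0.0, -0.0]
wrist_force: [-1.0, 0.3, 4.7]
finger_gap: 0.636
grip_force: 25.0
```

In contact. Releasing and rising.

servo_tool(deltas=[{"tx":0,"ty":0,"tz":-0.03,"wx":0,"wy":0,"wz":0,"gripper":50},{"tx":0,"ty":0,"tz":-0.03,"wx":0,"wy":0,"wz":0,"gripper":65},{"tx":0,"ty":0,"tz":-0.03,"wx":0,"wy":0,"wz":0,"gripper":78},{"tx":0,"ty":0,"tz":-0.03,"wx":0,"wy":0,"wz":0,"gripper":78},{"tx":0,"ty":0,"tz":-0.03,"wx":0,"wy":0,"wz":0,"gripper":78},{"tx":0,"ty":0,"tz":-1,"wx":0,"wy":0,"wz":0,"gripper":78},{"tx":0,"ty":0,"tz":-2.5,"wx":0,"wy":0,"wz":0,"gripper":78},{"tx":0,"ty":0,"tz":-4,"wx":0,"wy":0,"wz":0,"gripper":78},{"tx":0,"ty":0,"tz":-5.5,"wx":0,"wy":0,"wz":0,"gripper":78},{"tx":0,"ty":0,"tz":-6.8,"wx":0,"wy":0,"wz":0,"gripper":78},{"tx":0,"ty":0,"tz":-7.2,"wx":0,"wy":0,"wz":0,"gripper":78},{"tx":0,"ty":0,"tz":-7.2,"wx":0,"wy":0,"wz":0,"gripper":78}])

```text
clock: 24.43
tcp_pos: [0.4551, -0.2559, 0.2623]
tcp_rot: [0.762, 0.648, 0.001, 0.002]
wrist_force: [0.8, 0.4, -0.5]
finger_gap: 0.839
grip_force: 0.0
```

```bash
python3 -c "
from h import *
st()
f=eyes.grab_frame('top');im=f['color']
g=(im[272:300,160:196].max(2)<45);n,l,s,c=cv2.connectedComponentsWithStats(g.astype('u1'))
for i in range(1,n):
  if s[i,4]>20: print(s[i]+[160,272,0,0,0],atz(f,c[i][0]+160,c[i][1]+272,.04).round(4))
x,y=fr(BOX,-.085,.2);
for d in spotter.find_in(f,'pin_head'): print(np.round(d['bbox']),d['conf'])
c=cv2.resize(im[255:320,150:265],None,fx=5,fy=5,interpolation=cv2.INTER_CUBIC)
g=eyes.grab_frame('side')['color'][260:390,290:390]
c2=cv2.resize(g,None,fx=2,fy=2,interpolation=cv2.INTER_CUBIC)
o=np.zeros((600,800,3),'u1');o[:325,:575]=c;o[335:595,:200]=c2;cv2.imwrite('pics/m5.png',o)"
```

```text
clk 24.4 [ 0.4551 -0.2559  0.2623] F [ 0.8  0.4 -0.5] gap 78.0 grip 0.0
[168 282  20  11 172] [0.4598 0.3261 0.04  ]
[167. 278. 246. 296.] 0.79
```

View pics/m5.png

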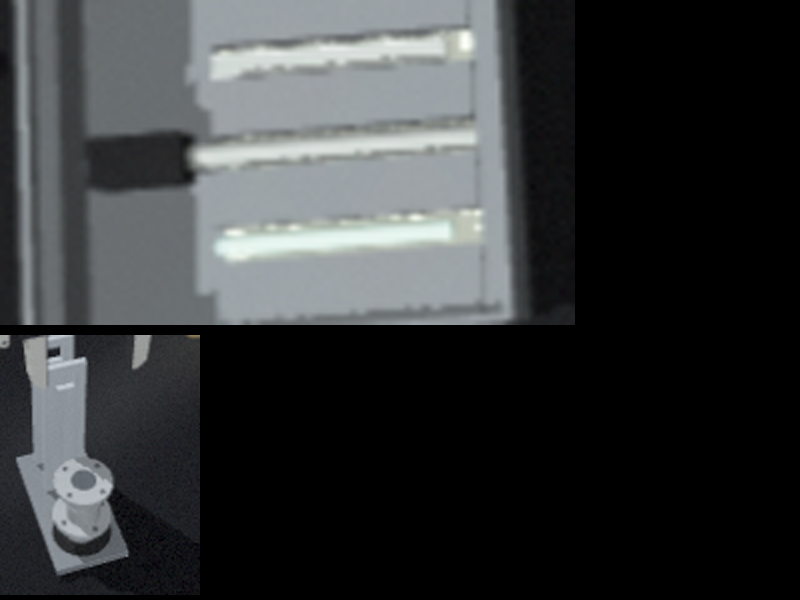

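The pile is straight: brim up, brim down, brim up. The pin's head is at m5 (141,161), i.e. pixel (178,287), world (0.460,0.326). The side pockets hold headless rods, so the pin is unambiguous. Going to it.

```bash
python3 -c "
from h import *
st()
plan((.4601,.321,.26,3.3),(.4601,.321,.12,3.3))"
```

```text
clk 24.6 [ 0.4528 -0.2543  0.2561] F [-0.2 -0.3  1. ] gap 77.6 grip 0.0
t [22.76 -3.42 -0.1 ] w [-0.04 -0.02 -2.1 ] n 13.8
t [22.75 -3.39  5.5 ] w [-0.04 -0.02 -2.1 ] n 3.4
```

servo_tool(deltas=[{"tx":1.5,"ty":0,"tz":-0.1,"wx":0,"wy":0,"wz":0,"gripper":60},{"tx":3,"ty":-0.2,"tz":-0.1,"wx":0,"wy":0,"wz":0,"gripper":50},{"tx":4.5,"ty":-0.5,"tz":-0.1,"wx":0,"wy":0,"wz":0,"gripper":50},{"tx":6,"ty":-0.8,"tz":-0.1,"wx":0,"wy":0,"wz":0,"gripper":50},{"tx":7.5,"ty":-1,"tz":-0.1,"wx":0,"wy":0,"wz":-0.3,"gripper":50},{"tx":9,"ty":-1.3,"tz":-0.1,"wx":0,"wy":0,"wz":-0.6,"gripper":50},{"tx":10.5,"ty":-1.6,"tz":-0.1,"wx":0,"wy":0,"wz":-0.9,"gripper":50},{"tx":12,"ty":-1.8,"tz":-0.1,"wx":0,"wy":0,"wz":-1.2,"gripper":50},{"tx":13.5,"ty":-2,"tz":0,"wx":0,"wy":0,"wz":-1.4,"gripper":50},{"tx":15,"ty":-2.3,"tz":0.5,"wx":0,"wy":0,"wz":-1.6,"gripper":50},{"tx":16.5,"ty":-2.5,"tz":1,"wx":0,"wy":0,"wz":-1.8,"gripper":50},{"tx":18,"ty":-2.7,"tz":2,"wx":0,"wy":0,"wz":-2.1,"gripper":50}])

```text
clock: 25.58
tcp_pos: [0.4586, 0.1994, 0.2096]
tcp_rot: [0.686, 0.728, -0.0, -0.001]
wrist_force: [0.7, -0.2, -0.8]
finger_gap: 0.539
grip_force: 0.0
```

```bash
python3 -c "
from h import *
st()
plan((.4601,.321,.12,3.3))"
```

```text
clk 25.6 [0.4586 0.1994 0.2096] F [ 0.7 -0.2 -0.8] gap 50.2 grip 0.0
t [4.85 0.36 3.59] w [-0.01 -0.01  0.02] n 3.6
```

servo_tool(deltas=[{"tx":1.3,"ty":0.1,"tz":0.9,"wx":0,"wy":0,"wz":0,"gripper":50},{"tx":2.6,"ty":0.2,"tz":1.8,"wx":0,"wy":0,"wz":0,"gripper":50},{"tx":3.8,"ty":0.3,"tz":2.7,"wx":0,"wy":0,"wz":0,"gripper":50},{"tx":4.6,"ty":0.36,"tz":3.4,"wx":0,"wy":0,"wz":0,"gripper":50},{"tx":4.75,"ty":0.36,"tz":3.59,"wx":0,"wy":0,"wz":0,"gripper":50},{"tx":4.75,"ty":0.36,"tz":3.59,"wx":0,"wy":0,"wz":0,"gripper":50},{"tx":4.75,"ty":0.36,"tz":3.59,"wx":0,"wy":0,"wz":0,"gripper":50},{"tx":4.75,"ty":0.36,"tz":3.59,"wx":0,"wy":0,"wz":0,"gripper":50},{"tx":4.75,"ty":0.36,"tz":3.59,"wx":0,"wy":0,"wz":0,"gripper":50},{"tx":4.75,"ty":0.36,"tz":3.59,"wx":0,"wy":0,"wz":0,"gripper":50},{"tx":4.75,"ty":0.36,"tz":3.59,"wx":0,"wy":0,"wz":0,"gripper":50}])

```text
clock: 26.5
tcp_pos: [0.4618, 0.3159, 0.1221]
tcp_rot: [0.687, 0.727, 0.001, -0.001]
wrist_force: [-0.0, 0.3, 0.1]
finger_gap: 0.538
grip_force: 0.0
```

```bash
python3 -c "
from h import *
st()
plan((.4601,.321,.010,3.3))"
```

```text
clk 26.5 [0.4618 0.3159 0.1221] F [-0.   0.3  0.1] gap 50.1 grip 0.0
t [ 0.2  -0.06  4.48] w [-0.   -0.02 -0.01] n 2.7
```

servo_tool(deltas=[{"tx":0.15,"ty":-0.06,"tz":1,"wx":0,"wy":0,"wz":0,"gripper":50},{"tx":0.15,"ty":-0.06,"tz":2,"wx":0,"wy":0,"wz":0,"gripper":50},{"tx":0.15,"ty":-0.06,"tz":3,"wx":0,"wy":0,"wz":0,"gripper":50},{"tx":0.15,"ty":-0.06,"tz":3.9,"wx":0,"wy":0,"wz":0,"gripper":50},{"tx":0.15,"ty":-0.06,"tz":4.3,"wx":0,"wy":0,"wz":0,"gripper":50},{"tx":0.15,"ty":-0.06,"tz":4.38,"wx":0,"wy":0,"wz":0,"gripper":50},{"tx":0.15,"ty":-0.06,"tz":4.38,"wx":0,"wy":0,"wz":0,"gripper":50},{"tx":0.15,"ty":-0.06,"tz":4.38,"wx":0,"wy":0,"wz":0,"gripper":50},{"tx":0.15,"ty":-0.06,"tz":4.38,"wx":0,"wy":0,"wz":0,"gripper":50},{"tx":0.15,"ty":-0.06,"tz":4.38,"wx":0,"wy":0,"wz":0,"gripper":50},{"tx":0.15,"ty":-0.06,"tz":4.38,"wx":0,"wy":0,"wz":0,"gripper":50}])

```text
clock: 27.42
tcp_pos: [0.46, 0.3206, 0.0128]
tcp_rot: [0.686, 0.727, 0.001, -0.001]
wrist_force: [0.4, 0.9, 0.5]
finger_gap: 0.539
grip_force: 0.0
```

servo_tool(deltas=[{"tx":0,"ty":0,"tz":0,"wx":0,"wy":0,"wz":0,"gripper":18},{"tx":0,"ty":0,"tz":0,"wx":0,"wy":0,"wz":0,"gripper":18},{"tx":0,"ty":0,"tz":0,"wx":0,"wy":0,"wz":0,"gripper":18},{"tx":0,"ty":0,"tz":0,"wx":0,"wy":0,"wz":0,"gripper":18},{"tx":0,"ty":0,"tz":0,"wx":0,"wy":0,"wz":0,"gripper":18},{"tx":0,"ty":0,"tz":0,"wx":0,"wy":0,"wz":0,"gripper":18},{"tx":0,"ty":0,"tz":0,"wx":0,"wy":0,"wz":0,"gripper":18},{"tx":0,"ty":0,"tz":0,"wx":0,"wy":0,"wz":0,"gripper":18}], squeeze=55)

```text
clock: 28.08
tcp_pos: [0.4592, 0.3201, 0.0115]
tcp_rot: [0.686, 0.727, -0.0, -0.001]
wrist_force: [-0.4, -0.2, 0.2]
finger_gap: 0.254
grip_force: 54.8
```

```bash
python3 -c "
from h import *
st();print(fr(RACK,0,.30))
x,y=fr(RACK,0,.305)
plan((.461,.321,.25,3.3),(x,y,.25,-8.9),(x,y,.165,-8.9))"
```

```text
clk 28.1 [0.4592 0.3201 0.0115] F [-0.4 -0.2  0.2] gap 23.6 grip 54.8
(np.float64(0.49998438920989907), np.float64(0.042208089153225714))
t [ 0.04  0.06 -9.54] w [-0.01 -0.01  0.01] n 5.7
t [-10.99   1.01  -9.55] w [-0.02 -0.01  2.04] n 6.6
t [-10.99   1.02  -6.15] w [-0.02 -0.01  2.04] n 2.0
```

servo_tool(deltas=[{"tx":0,"ty":0,"tz":-0.8,"wx":0,"wy":0,"wz":0,"gripper":18},{"tx":0,"ty":0,"tz":-1.8,"wx":0,"wy":0,"wz":0,"gripper":18},{"tx":0,"ty":0,"tz":-2.8,"wx":0,"wy":0,"wz":0,"gripper":18},{"tx":0,"ty":0,"tz":-3.8,"wx":0,"wy":0,"wz":0,"gripper":18},{"tx":0,"ty":0,"tz":-4.8,"wx":0,"wy":0,"wz":0,"gripper":18},{"tx":0,"ty":0,"tz":-5.7,"wx":0,"wy":0,"wz":0,"gripper":18},{"tx":-0.8,"ty":0.05,"tz":-6.1,"wx":0,"wy":0,"wz":0.3,"gripper":18},{"tx":-1.8,"ty":0.15,"tz":-6.1,"wx":0,"wy":0,"wz":0.6,"gripper":18},{"tx":-2.8,"ty":0.25,"tz":-6.1,"wx":0,"wy":0,"wz":0.9,"gripper":18},{"tx":-3.8,"ty":0.35,"tz":-6.1,"wx":0,"wy":0,"wz":1.2,"gripper":18},{"tx":-4.8,"ty":0.45,"tz":-6.1,"wx":0,"wy":0,"wz":1.5,"gripper":18},{"tx":-5.8,"ty":0.55,"tz":-6.1,"wx":0,"wy":0,"wz":1.8,"gripper":18}])

```text
clock: 29.08
tcp_pos: [0.4813, 0.1748, 0.1635]
tcp_rot: [0.752, 0.659, -0.001, -0.001]
wrist_force: [0.4, 0.2, -1.6]
finger_gap: 0.256
grip_force: 54.8
```

```bash
python3 -c "
from h import *
st()
x,y=fr(RACK,0,.305)
plan((x,y,.1635,-8.9))"
```

```text
clk 29.1 [0.4813 0.1748 0.1635] F [ 0.4  0.2 -1.6] gap 23.8 grip 54.8
t [-4.96  1.44 -0.  ] w [-0.02 -0.    0.23] n 3.1
```

servo_tool(deltas=[{"tx":-1,"ty":0.3,"tz":0,"wx":0,"wy":0,"wz":0.1,"gripper":18},{"tx":-2,"ty":0.6,"tz":0,"wx":0,"wy":0,"wz":0.23,"gripper":18},{"tx":-3,"ty":0.9,"tz":0,"wx":0,"wy":0,"wz":0.23,"gripper":18},{"tx":-4,"ty":1.2,"tz":0,"wx":0,"wy":0,"wz":0.23,"gripper":18},{"tx":-4.7,"ty":1.4,"tz":0,"wx":0,"wy":0,"wz":0.23,"gripper":18},{"tx":-4.85,"ty":1.44,"tz":0,"wx":0,"wy":0,"wz":0.23,"gripper":18},{"tx":-4.85,"ty":1.44,"tz":0,"wx":0,"wy":0,"wz":0.23,"gripper":18},{"tx":-4.85,"ty":1.44,"tz":0,"wx":0,"wy":0,"wz":0.23,"gripper":18},{"tx":-4.85,"ty":1.44,"tz":0,"wx":0,"wy":0,"wz":0.23,"gripper":18},{"tx":-4.85,"ty":1.44,"tz":0,"wx":0,"wy":0,"wz":0.23,"gripper":18},{"tx":-4.85,"ty":1.44,"tz":0,"wx":0,"wy":0,"wz":0.23,"gripper":18}])

```text
clock: 30.0
tcp_pos: [0.5014, 0.052, 0.1636]
tcp_rot: [0.759, 0.651, -0.0, -0.001]
wrist_force: [0.1, 0.0, -1.1]
finger_gap: 0.255
grip_force: 54.8
```

```bash
python3 - <<'E'
from h import *
st()
x,y=fr(RACK,0,.305);plan((x,y,.1635,-8.9))
o=np.zeros((600,800,3),'u1')
for n,a,b,c,d,k,oy in(("top",300,240,440,310,4,0),("side",260,225,360,305,4,285)):
    f=eyes.grab_frame(n)
    e=[proj(f,(*fr(RACK,0,yy),.18)) for yy in(.062,.108)];print(n,np.round(e,1))
    print(" pred tip",proj(f,(*fr(RACK,0,.1535),.18)).round(1))
    im=cv2.resize(f["color"][b:d,a:c],None,fx=k,fy=k,interpolation=cv2.INTER_CUBIC)
    h,w=im.shape[:2];h=min(h,600-oy);o[oy:oy+h,:w]=im[:h]
cv2.imwrite("pics/m6.png",o)
E
```

```text
clk 30.0 [0.5014 0.052  0.1636] F [ 0.1  0.  -1.1] gap 23.7 grip 54.8
t [-0.2   0.01  0.01] w [-0.02 -0.01  0.02] n 0.1
top [[413.3 274.4]
 [390.7 271.4]]
 pred tip [368.4 268.5]
side [[322.  283.1]
 [315.2 267.7]]
 pred tip [308.9 253.5]
```

View pics/m6.png

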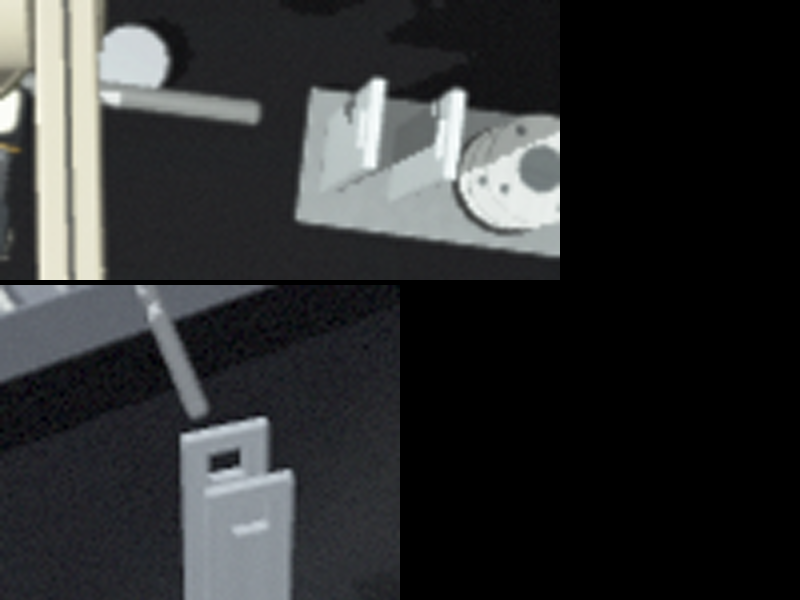

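The pin is held at top crop (110,98) to (260,112). The side view, with the tip at (199,412), suggests it droops a little. I'll fit the shaft line in both views.

```bash
cat > shaft.py <<'E'
from h import *
from scipy.optimize import least_squares
def shaft(tip0):
    P=[];F={}
    for n in("top","side"):
        f=F[n]=eyes.grab_frame(n);g=f["color"].astype(float).min(2)
        d=np.array([.1549,.988,0]);a=proj(f,tip0);b=proj(f,tip0+.04*d);e=(b-a)/np.linalg.norm(b-a);L=np.linalg.norm(b-a);m=np.array([-e[1],e[0]])
        S=np.arange(-8,L,.5);W=np.arange(-7,7.01,.25)
        X=(a+S[:,None,None]*e+W[None,:,None]*m).astype(np.float32)
        I=cv2.remap(g.astype(np.float32),X[...,0],X[...,1],cv2.INTER_LINEAR)
        I=I-np.percentile(I,10,axis=1,keepdims=True);k=I>40
        ok=k.sum(1)>=8; i0=np.nonzero(ok)[0][0]
        tipS=S[i0];print(n,"tipS",tipS,"width px",(k.sum(1)*.25)[i0:i0+12].round(1))
        for i in range(i0+3,len(S)):
            if 8<=k[i].sum()<=36: w=(W*I[i]*k[i]).sum()/(I[i]*k[i]).sum();P.append((n,X[i,0]+0*m+w*m,S[i]))
        P.append((n,a+tipS*e,None))
    def res(q):
        tip=q[:3];dv=np.array([-np.sin(q[3])*np.cos(q[4]),np.cos(q[3])*np.cos(q[4]),np.sin(q[4])]);o=[]
        for n,uv,s in P:
            t=proj(F[n],tip);h=proj(F[n],tip+.04*dv);e=(h-t)/np.linalg.norm(h-t)
            if s is None: o.append(2*np.dot(np.asarray(uv)-t,e))
            else: v=np.asarray(PX[id(uv)])-t;o.append(e[0]*v[1]-e[1]*v[0])
        return o
    PX={}
    for n,uv,s in P:
        if s is not None: PX[id(uv)]=uv
    r_=least_squares(res,[*tip0,-.155,0],loss="soft_l1");q=r_.x
    c,s=np.cos(RACK[2]),np.sin(RACK[2]);d=q[:2]-RACK[:2]
    print("tip rack x %.4f y %.4f z %.4f yaw %.2f rack %.2f droop(deg, + tip low) %.2f"%(c*d[0]+s*d[1],-s*d[0]+c*d[1],q[2],np.degrees(q[3]),np.degrees(RACK[2]),np.degrees(q[4])),"rms",np.sqrt(np.mean(np.square(r_.fun))).round(2))
    return q
E
python3 - <<'E'
from shaft import *
x,y=fr(RACK,0,.158);st();shaft(np.array([x,y,.175]))
E
```

```text
clk 30.1 [0.5014 0.0518 0.1637] F [ 0.5  0.4 -0.5] gap 24.0 grip 54.8
top tipS 1.5 width px [4.2 5.2 6.  6.  6.2 6.2 6.2 6.2 6.2 6.  6.  6. ]
side tipS -8.0 width px [11.  10.2  9.   6.   3.2  0.   0.   0.   2.2  3.8  4.8  5.2]
tip rack x -0.0101 y 0.1590 z 0.1473 yaw -4.94 rack -8.88 droop(deg, + tip low) 25.67 rms 0.69
```

```bash
sed -i 's/X\[i,0\]+0\*m+w\*m/a+S[i]*e+w*m/; s/i0=np.nonzero(ok)\[0\]\[0\]/i0=np.nonzero(~ok[:int(len(S)*.7)])[0][-1]+1/' shaft.py
python3 - <<'E'
from shaft import *
x,y=fr(RACK,0,.158);st();shaft(np.array([x,y,.175]))
E
```

```text
clk 30.2 [0.5015 0.0515 0.1637] F [-0.1 -0.2 -0.8] gap 23.6 grip 54.8
top tipS 1.5 width px [4.5 5.5 6.  6.  6.2 6.2 6.2 6.2 6.2 6.  6.  6. ]
side tipS -4.0 width px [2.2 4.  5.  5.8 5.8 5.8 6.  6.  6.  5.8 6.  6.2]
tip rack x 0.0029 y 0.1600 z 0.1613 yaw -5.71 rack -8.88 droop(deg, + tip low) 18.40 rms 0.13
```

```bash
cat > shaft2.py <<'E'
from h import *
from scipy.optimize import least_squares
def meas(L=.05,off=.0059,dz=.0165,show=True):
    s=r.read_state();R=Ro.from_quat(s["tcp_rot"]).as_matrix();p=np.array(s["tcp_pos"])
    g0=p-R[:,2]*dz;y0=R[:,0]*np.sign(R[1,0])   # pin +y is along tool x
    yaw0=np.arctan2(-y0[0],y0[1])
    ax=lambda q:np.array([-np.sin(q[1])*np.cos(q[0]),np.cos(q[1])*np.cos(q[0]),np.sin(q[0])])
    P=[];F={}
    for n in("top","side"):
        f=F[n]=eyes.grab_frame(n);g=f["color"].min(2).astype(np.float32)
        d=ax((.03,yaw0));tip=g0-d*(.1575-off);a,b=proj(f,tip),proj(f,tip+L*d);e=(b-a)/np.linalg.norm(b-a);m=np.array([-e[1],e[0]])
        S=np.arange(-6,np.linalg.norm(b-a),.5);W=np.arange(-7,7.01,.25)
        X=(a+S[:,None,None]*e+W[None,:,None]*m).astype(np.float32);I=cv2.remap(g,X[...,0],X[...,1],cv2.INTER_LINEAR)
        k=(I-np.percentile(I,10,axis=1,keepdims=True))>40;c=k.sum(1);ok=(c>=8)&(c<=32)
        i0=np.nonzero(~ok[:int(len(S)*.6)])[0];i0=i0[-1]+1 if len(i0) else 0
        P+=[(n,a+S[i]*e+W[k[i]].mean()*m) for i in range(i0+4,len(S)) if ok[i]];P.append((n+"T",a+S[i0]*e))
    def res(q):
        d=ax(q);o=[];base=g0+np.array([q[2],q[3],q[4]]);tip=base-d*(.1575-off)
        for n,uv in P:
            f=F[n.rstrip("T")];t=proj(f,tip);h=proj(f,tip+.05*d);e=(h-t)/np.linalg.norm(h-t);v=uv-t
            o.append(3*np.dot(v,e) if n[-1]=="T" else e[0]*v[1]-e[1]*v[0])
        return np.r_[o,np.array(q[2:])/.0015*3,(q[1]-yaw0)/.02*3]
    z=least_squares(res,[.03,yaw0,0,0,0]);q=z.x;tip=g0+q[2:]-ax(q)*(.1575-off);d=tip[:2]-RACK[:2];c,s_=np.cos(RACK[2]),np.sin(RACK[2])
    print("droop %.2f yaw %.2f (grip %.2f) base off mm"%tuple(np.degrees([q[0],q[1],yaw0])),(q[2:]*1e3).round(1),"| tip rack x %.1f y %.1f z %.1f mm"%(1e3*(c*d[0]+s_*d[1]),1e3*(-s_*d[0]+c*d[1]),1e3*tip[2]),"rms %.2f"%np.sqrt(np.mean(z.fun**2)))
    for n in("topT","sideT","top","side"): print(n,np.round([x for (m,_),x in zip(P,z.fun) if m==n][::12],1))
    b=g0+q[2:];d=b[:2]-RACK[:2];print("axis at grip rack x %.1f y %.1f z %.1f"%(1e3*(c*d[0]+s_*d[1]),1e3*(-s_*d[0]+c*d[1]),1e3*b[2]))
E
python3 -c "
from shaft2 import *
meas()"
```

```text
droop 6.67 yaw -8.18 (grip -8.83) base off mm [0.6 0.3 0.1] | tip rack x 2.5 y 158.9 z 162.7 mm rms 0.33
topT [1.2]
sideT [-0.4]
top [-0.1 -0.1 -0.2 -0.1]
side [0.4 0.4 0.2 0.1]
axis at grip rack x 0.6 y 309.5 z 180.3
```

The pin droops about 6.7°. I'll tilt the wrist to level it and trim the yaw.

servo_tool(deltas=[{"tx":0,"ty":-0.03,"tz":0,"wx":0,"wy":-0.4,"wz":0.1,"gripper":18},{"tx":0,"ty":-0.03,"tz":0,"wx":0,"wy":-0.8,"wz":0.1,"gripper":18},{"tx":0,"ty":-0.03,"tz":0,"wx":0,"wy":-1.1,"wz":0.1,"gripper":18},{"tx":0,"ty":-0.03,"tz":0,"wx":0,"wy":-1.1,"wz":0.1,"gripper":18},{"tx":0,"ty":-0.03,"tz":0,"wx":0,"wy":-1.1,"wz":0.1,"gripper":18},{"tx":0,"ty":-0.03,"tz":0,"wx":0,"wy":-1.1,"wz":0.1,"gripper":18},{"tx":0,"ty":-0.03,"tz":0,"wx":0,"wy":-1.1,"wz":0.1,"gripper":18},{"tx":0,"ty":-0.03,"tz":0,"wx":0,"wy":-1.1,"wz":0.1,"gripper":18}], squeeze=60)

```text
clock: 31.07
tcp_pos: [0.5008, 0.0508, 0.1637]
tcp_rot: [0.762, 0.645, -0.044, 0.036]
wrist_force: [1.0, -0.3, -2.1]
finger_gap: 0.256
grip_force: 59.8
```

```bash
python3 -c "
from shaft2 import *
st();print(r.read_state()['tcp_rot'].round(4) if hasattr(r.read_state()['tcp_rot'],'round') else r.read_state()['tcp_rot']);meas()"
```

```text
clk 31.1 [0.5008 0.0508 0.1637] F [ 1.  -0.3 -2.1] gap 23.8 grip 59.8
[ 0.7619  0.6452 -0.0438  0.0364]
droop 0.15 yaw -8.84 (grip -9.48) base off mm [0.5 0.3 0. ] | tip rack x 0.1 y 159.3 z 179.8 mm rms 0.38
topT [1.4]
sideT [-0.7]
top [-0.2 -0.1 -0.1 -0.1]
side [0.3 0.5 0.3]
axis at grip rack x 0.0 y 310.9 z 180.2
```

Level and aligned. Working out the insertion rows.

```bash
python3 -c "
from h import *
s=r.read_state();R=Ro.from_quat(s['tcp_rot'])
u=np.array([np.sin(RACK[2]),-np.cos(RACK[2]),0])
for D in (.07,.1,.15,.183): print(D,(R.inv().apply(D*u)/.025).round(3))"
```

```text
0.07 [-2.782  0.03   0.319]
0.1 [-3.974  0.043  0.456]
0.15 [-5.961  0.064  0.684]
0.183 [-7.272  0.078  0.835]
```

servo_tool(deltas=[{"tx":-0.5,"ty":0.005,"tz":0.057,"wx":0,"wy":0,"wz":0,"gripper":18},{"tx":-1.0,"ty":0.01,"tz":0.115,"wx":0,"wy":0,"wz":0,"gripper":18},{"tx":-1.5,"ty":0.016,"tz":0.172,"wx":0,"wy":0,"wz":0,"gripper":18},{"tx":-2.0,"ty":0.021,"tz":0.23,"wx":0,"wy":0,"wz":0,"gripper":18},{"tx":-2.4,"ty":0.026,"tz":0.276,"wx":0,"wy":0,"wz":0,"gripper":18},{"tx":-2.78,"ty":0.03,"tz":0.319,"wx":0,"wy":0,"wz":0,"gripper":18},{"tx":-2.78,"ty":0.03,"tz":0.319,"wx":0,"wy":0,"wz":0,"gripper":18},{"tx":-2.78,"ty":0.03,"tz":0.319,"wx":0,"wy":0,"wz":0,"gripper":18},{"tx":-2.78,"ty":0.03,"tz":0.319,"wx":0,"wy":0,"wz":0,"gripper":18},{"tx":-2.78,"ty":0.03,"tz":0.319,"wx":0,"wy":0,"wz":0,"gripper":18}])

```text
clock: 32.0
tcp_pos: [0.4901, -0.0175, 0.1637]
tcp_rot: [0.762, 0.646, -0.044, 0.037]
wrist_force: [-0.2, -0.6, -1.5]
finger_gap: 0.253
grip_force: 59.8
```

```bash
python3 - <<'E'
from h import *
st();s=r.read_state();R=Ro.from_quat(s['tcp_rot']);p=np.array(s["tcp_pos"]);g=R.apply([0,0,-.0165])+p
c,q=np.cos(RACK[2]),np.sin(RACK[2])
d=g[:2]-RACK[:2];print("grip rack",c*d[0]+q*d[1],-q*d[0]+c*d[1],g[2],np.round(s['tcp_rot'],4),np.round(s["moment"],2))
f=eyes.grab_frame("side");a=cv2.resize(f["color"][220:300,270:350],None,fx=5,fy=5,interpolation=cv2.INTER_CUBIC)
f=eyes.grab_frame("top");b=cv2.resize(f["color"][240:320,340:420],None,fx=5,fy=5,interpolation=cv2.INTER_CUBIC)
cv2.imwrite("pics/m7.png",np.hstack([a,b]))
E
```

```text
clk 32.0 [ 0.4901 -0.0175  0.1637] F [-0.2 -0.6 -1.5] gap 23.5 grip 59.8
grip rack -0.0005002738522903796 0.2413398404919515 0.18012439894054044 [ 0.7616  0.6456 -0.0439  0.0365] [0.06 0.   0.02]
```

View pics/m7.png

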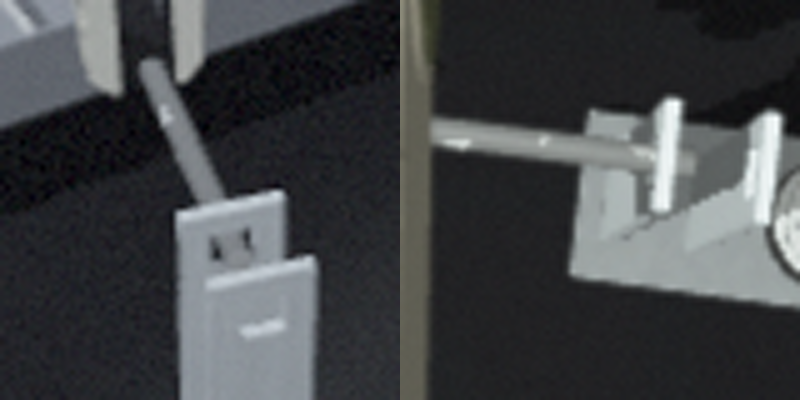

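The tip shows centred in the outer eye at (233,245) with no contact force. Pushing on.

servo_tool(deltas=[{"tx":-0.4,"ty":0.004,"tz":0.046,"wx":0,"wy":0,"wz":0,"gripper":18},{"tx":-0.8,"ty":0.009,"tz":0.092,"wx":0,"wy":0,"wz":0,"gripper":18},{"tx":-1.2,"ty":0.013,"tz":0.138,"wx":0,"wy":0,"wz":0,"gripper":18},{"tx":-1.6,"ty":0.017,"tz":0.184,"wx":0,"wy":0,"wz":0,"gripper":18},{"tx":-2.0,"ty":0.022,"tz":0.229,"wx":0,"wy":0,"wz":0,"gripper":18},{"tx":-2.4,"ty":0.026,"tz":0.275,"wx":0,"wy":0,"wz":0,"gripper":18},{"tx":-2.8,"ty":0.03,"tz":0.321,"wx":0,"wy":0,"wz":0,"gripper":18},{"tx":-2.8,"ty":0.03,"tz":0.321,"wx":0,"wy":0,"wz":0,"gripper":18},{"tx":-2.8,"ty":0.03,"tz":0.321,"wx":0,"wy":0,"wz":0,"gripper":18}])

```text
clock: 32.85
tcp_pos: [0.4791, -0.0882, 0.1637]
tcp_rot: [0.762, 0.645, -0.044, 0.037]
wrist_force: [0.2, 0.6, -1.1]
finger_gap: 0.253
grip_force: 59.8
```

servo_tool(deltas=[{"tx":-0.3,"ty":0.003,"tz":0.034,"wx":0,"wy":0,"wz":0,"gripper":18},{"tx":-0.6,"ty":0.007,"tz":0.069,"wx":0,"wy":0,"wz":0,"gripper":18},{"tx":-0.9,"ty":0.01,"tz":0.103,"wx":0,"wy":0,"wz":0,"gripper":18},{"tx":-1.2,"ty":0.013,"tz":0.138,"wx":0,"wy":0,"wz":0,"gripper":18},{"tx":-1.5,"ty":0.016,"tz":0.172,"wx":0,"wy":0,"wz":0,"gripper":18},{"tx":-1.65,"ty":0.018,"tz":0.189,"wx":0,"wy":0,"wz":0,"gripper":18},{"tx":-1.65,"ty":0.018,"tz":0.189,"wx":0,"wy":0,"wz":0,"gripper":18},{"tx":-1.65,"ty":0.018,"tz":0.189,"wx":0,"wy":0,"wz":0,"gripper":18},{"tx":-1.65,"ty":0.018,"tz":0.189,"wx":0,"wy":0,"wz":0,"gripper":18}])

```text
clock: 33.6
tcp_pos: [0.4728, -0.1285, 0.1637]
tcp_rot: [0.762, 0.645, -0.044, 0.036]
wrist_force: [0.0, -0.1, -2.1]
finger_gap: 0.254
grip_force: 59.8
```

```bash
python3 - <<'E'
from h import *
st();s=r.read_state();R=Ro.from_quat(s['tcp_rot']);p=np.array(s["tcp_pos"]);g=R.apply([0,0,-.0165])+p
c,q=np.cos(RACK[2]),np.sin(RACK[2])
d=g[:2]-RACK[:2];print("grip rack",c*d[0]+q*d[1],-q*d[0]+c*d[1],g[2],np.round(s["moment"],2))
f=eyes.grab_frame("side");a=cv2.resize(f["color"][230:350,270:390],None,fx=4,fy=4,interpolation=cv2.INTER_CUBIC)
cv2.imwrite("pics/m8.png",a)
E
```

```text
clk 33.6 [ 0.4728 -0.1285  0.1637] F [ 0.  -0.1 -2.1] gap 23.6 grip 59.8
grip rack -0.0004728804068207075 0.1290680595214093 0.18012736181966515 [0.11 0.13 0.  ]
```

View pics/m8.png

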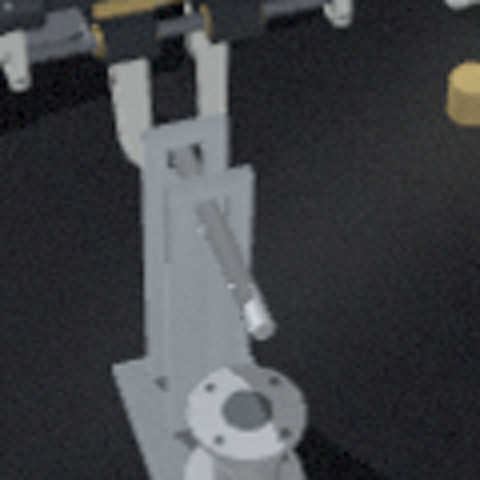

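The pin is through both eyes, its tip over the pile at (262,330). Seating the last few millimetres, then releasing.

servo_tool(deltas=[{"tx":-0.12,"ty":0,"tz":0.014,"wx":0,"wy":0,"wz":0,"gripper":18},{"tx":-0.12,"ty":0,"tz":0.014,"wx":0,"wy":0,"wz":0,"gripper":18},{"tx":-0.11,"ty":0,"tz":0.1,"wx":0,"wy":0,"wz":0,"gripper":18},{"tx":-0.11,"ty":0,"tz":0.12,"wx":0,"wy":0,"wz":0,"gripper":18},{"tx":-0.11,"ty":0,"tz":0.12,"wx":0,"wy":0,"wz":0,"gripper":18},{"tx":-0.11,"ty":0,"tz":0.12,"wx":0,"wy":0,"wz":0,"gripper":18}])

```text
clock: 34.15
tcp_pos: [0.4722, -0.1315, 0.1609]
tcp_rot: [0.762, 0.645, -0.044, 0.036]
wrist_force: [0.9, -0.2, -1.4]
finger_gap: 0.253
grip_force: 59.8
```

servo_tool(deltas=[{"tx":0,"ty":0,"tz":0,"wx":0,"wy":0,"wz":0,"gripper":30},{"tx":0,"ty":0,"tz":0,"wx":0,"wy":0,"wz":0,"gripper":45},{"tx":0,"ty":0,"tz":0,"wx":0,"wy":0,"wz":0,"gripper":50},{"tx":0,"ty":0,"tz":0,"wx":0,"wy":0,"wz":0,"gripper":50},{"tx":0,"ty":0,"tz":0,"wx":0,"wy":0,"wz":0,"gripper":50},{"tx":0,"ty":0,"tz":-0.8,"wx":0,"wy":0,"wz":0,"gripper":50},{"tx":0,"ty":0,"tz":-1.8,"wx":0,"wy":0,"wz":0,"gripper":50},{"tx":0,"ty":0,"tz":-3,"wx":0,"wy":0,"wz":0,"gripper":50},{"tx":1,"ty":0,"tz":-4,"wx":0,"wy":0.4,"wz":0,"gripper":50},{"tx":2.3,"ty":0,"tz":-4.2,"wx":0,"wy":0.8,"wz":0,"gripper":50},{"tx":3.6,"ty":0,"tz":-4.2,"wx":0,"wy":1.1,"wz":0,"gripper":50},{"tx":4.9,"ty":0,"tz":-4.2,"wx":0,"wy":1.1,"wz":0,"gripper":50}])

```text
clock: 35.15
tcp_pos: [0.4952, 0.0007, 0.2527]
tcp_rot: [0.764, 0.646, 0.001, -0.0]
wrist_force: [0.6, -0.1, -1.5]
finger_gap: 0.534
grip_force: 0.0
```

```bash
python3 - <<'E'
from h import *
st()
f=eyes.grab_frame("side");a=cv2.resize(f["color"][230:370,270:390],None,fx=3,fy=3,interpolation=cv2.INTER_CUBIC)
f=eyes.grab_frame("top");im=f["color"];b=cv2.resize(im[165:335,145:265],None,fx=2.5,fy=2.5,interpolation=cv2.INTER_CUBIC)
o=np.zeros((430,670,3),'u1');o[:420,:360]=a;o[:425,365:665]=b;cv2.imwrite("pics/m9.png",o)
d=spotter.find_in(f,"cover_handle");print([(np.round(x["bbox"]),x["conf"]) for x in d])
g=im[190:250,160:245];k=(g.max(2)<60)
n,l,s,c=cv2.connectedComponentsWithStats(k.astype('u1'))
for i in range(1,n):
  if s[i,4]>30:
    h=atz(f,c[i][0]+160,c[i][1]+190,.074);d=h[:2]-BOX[:2];cc,ss=np.cos(BOX[2]),np.sin(BOX[2]);print(s[i],h.round(4),"box",cc*d[0]+ss*d[1],-ss*d[0]+cc*d[1])
E
```

```text
clk 35.1 [0.4952 0.0007 0.2527] F [ 0.6 -0.1 -1.5] gap 49.6 grip 0.0
[(array([159., 179., 241., 251.]), 0.55)]
[ 27  20  26   7 152] [0.6251 0.2696 0.074 ] box 0.07750980580049158 -0.004300213899031939
```

View pics/m9.png

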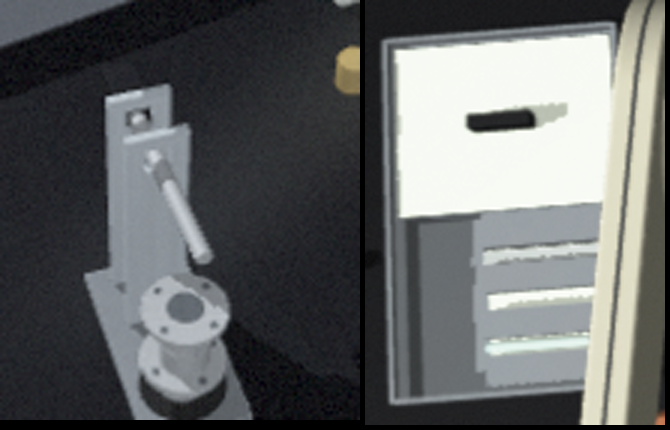

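The pin rests through both eyes and the pile is intact. The cover handle is at world (0.626,0.270). Going to close it.

```bash
python3 -c "
from h import *
st();plan((.6265,.2705,.16,3.3),(.6265,.2705,.055,3.3))"
```

```text
clk 35.3 [0.4943 0.0018 0.2511] F [-0.5  0.3 -0.3] gap 50.0 grip 0.0
t [11.46  3.49  3.65] w [-0.02 -0.01 -2.1 ] n 7.5
t [11.45  3.5   7.85] w [-0.02 -0.01 -2.1 ] n 2.5
```

servo_tool(deltas=[{"tx":1.3,"ty":0.4,"tz":0,"wx":0,"wy":0,"wz":-0.3,"gripper":50},{"tx":2.7,"ty":0.8,"tz":0,"wx":0,"wy":0,"wz":-0.6,"gripper":50},{"tx":4.1,"ty":1.2,"tz":0.4,"wx":0,"wy":0,"wz":-0.9,"gripper":50},{"tx":5.5,"ty":1.6,"tz":1,"wx":0,"wy":0,"wz":-1.2,"gripper":50},{"tx":6.9,"ty":2.1,"tz":1.6,"wx":0,"wy":0,"wz":-1.5,"gripper":50},{"tx":8.3,"ty":2.6,"tz":2.2,"wx":0,"wy":0,"wz":-1.8,"gripper":50},{"tx":9.6,"ty":3,"tz":2.8,"wx":0,"wy":0,"wz":-2.1,"gripper":50},{"tx":10.8,"ty":3.3,"tz":3.4,"wx":0,"wy":0,"wz":-2.1,"gripper":50},{"tx":11.4,"ty":3.45,"tz":3.65,"wx":0,"wy":0,"wz":-2.1,"gripper":50},{"tx":11.4,"ty":3.48,"tz":3.65,"wx":0,"wy":0,"wz":-2.1,"gripper":50},{"tx":11.4,"ty":3.48,"tz":3.65,"wx":0,"wy":0,"wz":-2.1,"gripper":50},{"tx":11.4,"ty":3.48,"tz":3.65,"wx":0,"wy":0,"wz":-2.1,"gripper":50}])

```text
clock: 36.3
tcp_pos: [0.6273, 0.2657, 0.1607]
tcp_rot: [0.688, 0.726, -0.0, -0.0]
wrist_force: [-0.3, -0.6, 0.4]
finger_gap: 0.539
grip_force: 0.0
```

```bash
python3 -c "
from h import *
st();plan((.6265,.2705,.056,3.3))"
```

```text
clk 36.3 [0.6273 0.2657 0.1607] F [-0.3 -0.6  0.4] gap 50.1 grip 0.0
t [ 0.19 -0.02  4.19] w [-0.01 -0.   -0.03] n 2.5
```

servo_tool(deltas=[{"tx":0.15,"ty":-0.02,"tz":1.5,"wx":0,"wy":0,"wz":0,"gripper":50},{"tx":0.15,"ty":-0.02,"tz":3,"wx":0,"wy":0,"wz":0,"gripper":50},{"tx":0.15,"ty":-0.02,"tz":3.9,"wx":0,"wy":0,"wz":0,"gripper":50},{"tx":0.15,"ty":-0.02,"tz":4.17,"wx":0,"wy":0,"wz":0,"gripper":50},{"tx":0.15,"ty":-0.02,"tz":4.17,"wx":0,"wy":0,"wz":0,"gripper":50},{"tx":0.15,"ty":-0.02,"tz":4.17,"wx":0,"wy":0,"wz":0,"gripper":50},{"tx":0.15,"ty":-0.02,"tz":4.17,"wx":0,"wy":0,"wz":0,"gripper":5},{"tx":0.15,"ty":-0.02,"tz":4.17,"wx":0,"wy":0,"wz":0,"gripper":5},{"tx":0.15,"ty":-0.02,"tz":4.17,"wx":0,"wy":0,"wz":0,"gripper":5},{"tx":0.15,"ty":-0.02,"tz":4.17,"wx":0,"wy":0,"wz":0,"gripper":5},{"tx":0.15,"ty":-0.02,"tz":4.17,"wx":0,"wy":0,"wz":0,"gripper":5},{"tx":0.15,"ty":-0.02,"tz":4.17,"wx":0,"wy":0,"wz":0,"gripper":5}], squeeze=15)

```text
clock: 37.3
tcp_pos: [0.6264, 0.2711, 0.0564]
tcp_rot: [0.687, 0.726, 0.0, -0.0]
wrist_force: [1.8, 0.7, 0.9]
finger_gap: 0.159
grip_force: 1.0
```

servo_tool(deltas=[{"tx":0,"ty":-0.6,"tz":0,"wx":0,"wy":0,"wz":0,"gripper":5},{"tx":0,"ty":-1.3,"tz":0,"wx":0,"wy":0,"wz":0,"gripper":5},{"tx":0,"ty":-2.0,"tz":0,"wx":0,"wy":0,"wz":0,"gripper":5},{"tx":0,"ty":-2.8,"tz":0,"wx":0,"wy":0,"wz":0,"gripper":5},{"tx":0,"ty":-3.6,"tz":0,"wx":0,"wy":0,"wz":0,"gripper":5},{"tx":0,"ty":-4.4,"tz":0,"wx":0,"wy":0,"wz":0,"gripper":5},{"tx":0,"ty":-5.1,"tz":0,"wx":0,"wy":0,"wz":0,"gripper":5},{"tx":0,"ty":-5.8,"tz":0,"wx":0,"wy":0,"wz":0,"gripper":5},{"tx":0,"ty":-6.2,"tz":0,"wx":0,"wy":0,"wz":0,"gripper":5},{"tx":0,"ty":-6.4,"tz":0,"wx":0,"wy":0,"wz":0,"gripper":5},{"tx":0,"ty":-6.4,"tz":0,"wx":0,"wy":0,"wz":0,"gripper":5},{"tx":0,"ty":-6.4,"tz":0,"wx":0,"wy":0,"wz":0,"gripper":5}])

```text
clock: 38.3
tcp_pos: [0.4661, 0.2623, 0.0563]
tcp_rot: [0.687, 0.726, -0.0, -0.001]
wrist_force: [-4.1, -0.5, 4.0]
finger_gap: 0.149
grip_force: 15.0
```

Back at the closed position. Releasing, rising and checking.

servo_tool(deltas=[{"tx":0,"ty":0,"tz":0,"wx":0,"wy":0,"wz":0,"gripper":50},{"tx":0,"ty":0,"tz":0,"wx":0,"wy":0,"wz":0,"gripper":50},{"tx":0,"ty":0,"tz":0,"wx":0,"wy":0,"wz":0,"gripper":50},{"tx":0,"ty":0,"tz":0,"wx":0,"wy":0,"wz":0,"gripper":50},{"tx":0,"ty":0,"tz":-1,"wx":0,"wy":0,"wz":0,"gripper":50},{"tx":0,"ty":0,"tz":-2.5,"wx":0,"wy":0,"wz":0,"gripper":50},{"tx":0,"ty":0,"tz":-4,"wx":0,"wy":0,"wz":0,"gripper":50},{"tx":1.5,"ty":0,"tz":-5.5,"wx":0,"wy":0,"wz":0,"gripper":50},{"tx":3,"ty":0,"tz":-6,"wx":0,"wy":0,"wz":0,"gripper":50},{"tx":4.5,"ty":0,"tz":-6,"wx":0,"wy":0,"wz":0,"gripper":50},{"tx":6,"ty":0,"tz":-6,"wx":0,"wy":0,"wz":0,"gripper":50},{"tx":7.5,"ty":0,"tz":-6,"wx":0,"wy":0,"wz":0,"gripper":50}])

```text
clock: 39.3
tcp_pos: [0.4563, 0.4518, 0.2073]
tcp_rot: [0.688, 0.726, 0.001, -0.001]
wrist_force: [0.9, 0.5, -0.0]
finger_gap: 0.54
grip_force: 0.0
```

servo_tool(deltas=[{"tx":0,"ty":0,"tz":0,"wx":0,"wy":0,"wz":0,"gripper":50},{"tx":0,"ty":0,"tz":0,"wx":0,"wy":0,"wz":0,"gripper":50},{"tx":0,"ty":0,"tz":0,"wx":0,"wy":0,"wz":0,"gripper":50},{"tx":0,"ty":0,"tz":0,"wx":0,"wy":0,"wz":0,"gripper":50},{"tx":0,"ty":0,"tz":0,"wx":0,"wy":0,"wz":0,"gripper":50},{"tx":0,"ty":0,"tz":0,"wx":0,"wy":0,"wz":0,"gripper":50}])

```text
clock: 39.8
tcp_pos: [0.4567, 0.4482, 0.2068]
tcp_rot: [0.688, 0.726, 0.0, -0.001]
wrist_force: [-0.3, -1.0, -0.4]
finger_gap: 0.54
grip_force: 0.0
```

```bash
python3 - <<'E'
from h import *
st()
f=eyes.grab_frame("side");a=f["color"][140:400,190:490];f=eyes.grab_frame("top");b=f["color"][140:340,140:480]
o=np.zeros((480,800,3),'u1');A=cv2.resize(a,None,fx=1.5,fy=1.5);o[:390,:450]=A;o[:200,455:795]=b;cv2.imwrite("pics/f.png",o)
g=f["color"][265:310,170:240];n,l,s,c=cv2.connectedComponentsWithStats((g.max(2)<60).astype('u1'))
for i in range(1,n):
  if s[i,4]>30:
    h=atz(f,c[i][0]+170,c[i][1]+265,.074);d=h[:2]-BOX[:2];cc,ss=np.cos(BOX[2]),np.sin(BOX[2]);print(s[i],"box x",(cc*d[0]+ss*d[1]).round(4))
E
```

```text
clk 39.8 [0.4567 0.4482 0.2068] F [-0.3 -1.  -0.4] gap 50.2 grip 0.0
[ 19  15  26   6 125] box x -0.0823
```

View pics/f.png

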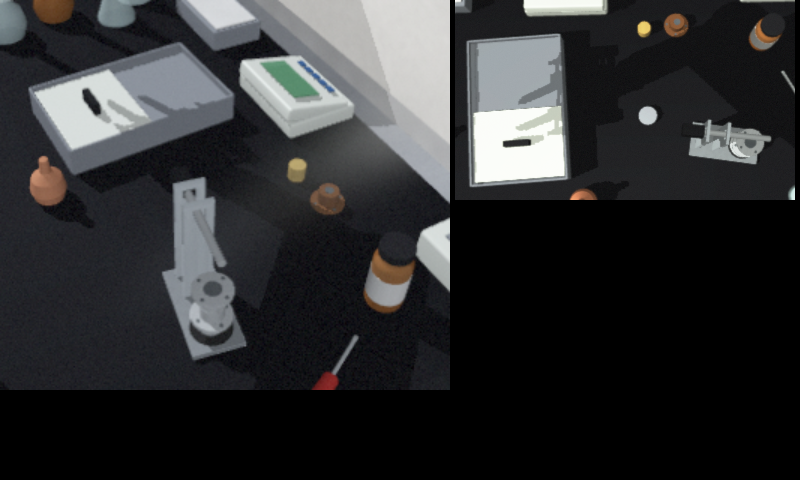

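The pile and the pin (top view, head at (692,130), tip at (770,138)) are in place, the cover is closed and the bystanders are undisturbed. Handing in.

```bash
python3 -c "
from h import *
print(ticket.hand_in())"
```

```text
the job is handed in; nothing more can be done
None
```

The job is handed in, though the verdict was not shown: the last pictures show the three flanges piled brim up, down, up on the seat, the pin through both eyes with its tip over the pile, the cover back over the pockets (handle 82 mm to the pocket side), and the bystanders in view undisturbed.

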